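# Stand the toppled spice jar up and tare the kitchen scale

## Robot

A 6-joint arm with a two-finger parallel gripper is mounted at the origin on the work surface. World frame = base frame: x ahead of the robot, y to its left, z up, the work surface at z = 0. Lengths are in m, angles in rad, forces in N, time in s.
With the tool pointing down it reaches from about 0.35 to 0.975 m from the base axis. Payload 4.9 kg.
Tool frame: the origin (TCP) lies on the centre line of the jaws, within the pads' length; the fingertips stand 19 mm ahead of it and the grasp point (between the pads) is the TCP; z points along the fingers, y is the line along which they close (so a half turn about z gives the same grasp; the last joint's range is limited). The gripper opens to 85 mm and grips with 20 to 120 N. Pads are 22 mm wide; open, the fingers measure 114 mm over their backs; the gripper's body (76 mm by 85 mm) begins 54 mm behind the grasp point. The pads swing forward as they close: fully open they stand 13 mm farther back than shut.
Start: joints at [-1.392, 0.053, 1.613, -0, 1.476, -0.119], TCP at [0.183, -0.597, 0.213] pointing down, gripper open.
Joint ranges: [-3.01, 3.01], [-1.01, 2.22], [0.06, 2.58], [-1.02, 4.17], [0.09, 2.62], [-3.14, 3.14]. Speed limits (rad/s): [2.57, 2.57, 3.14, 3.14, 3.14, 3.14].

## Interface

Orientations are given as a unit quaternion [w, x, y, z].
In Python, from plant import state, grab_frame, ticket, spotter gives the robot as it stands.
- The arm moves only by the tool apply_moves, never from a script. Its argument "series" is a list of rows, each an object of numbers: "jaw": the closure, from 0 (fully open) to 1 (shut); "dx", "dy", "dz": the shift along the tool's x, y, z in mm; "turn": the turn about the tool's z in rad. A call has 1 to 5 rows; each row is the pose to reach, as a shift and turn from the pose commanded when the call began, along the tool's axes at that moment; what a row does not reach only later rows make up. A row lasts 1/12 s, in which the tool goes at most 41.7 mm and 7.16 degrees, less where a joint would pass 70% of its speed; a pose out of reach is approached as far as the arm can. A call with a gripper value outside its range is refused whole. The fingers move at their own pace and stop on an object; the grip force is fixed at half the most. Time passes only in rows, so rows that repeat a pose let the fingers close. It gives the time, the measured TCP pose, the force, the opening and the grip force at its end, in the units of the state.
- state(): the state, without advancing time (a new reading comes with each control period).
- grab_frame(name): name is "side" or "top" or "wrist"; returns a dict with "pixels" (400x640x3 uint8, red, green, blue), "mtx" (3x3 intrinsics, pixels), "dist_coeffs" ([k1, k2, p1, p2, k3] as OpenCV has them; the pictures are not rectified), "camera_from_world" (4x4, takes a point from world to camera coordinates). Camera axes: x right, y down, z forward; pixel columns grow to the right and rows downward; lengths in m; the calibration is good to about 2 mm. A picture is of the moment at which its call begins. There is no depth.
- ticket.job_done(): hands the job in; it is judged then, once.
Trained networks look in a picture, given as the dict that the camera call returned (one of the last four; its "shot" number tells which), for a name from the list of things; names that differ only in an ending like _2 or _b are one class to them, and where a whole thing is asked for, a point or a joint stands for the part that bears it (a point fixed in the world has none). Each returns a list of dicts, best first, with "conf" (0 to 1); they miss things now and then, are a little off and sometimes report something else, mostly with a low value. They report only what shows in the picture. A call takes as long as a camera call. They do not tell look-alikes from the thing itself.
- spotter.outline_of(picture, target): "region" (400x640 bool, what is visible of it) and "extent" ([left, top, right, bottom] in pixels, round what is visible of it).
The state is a dict: "time": time; "joint_pos": joint angles; "joint_vel": joint speeds; "joint_efforts": joint torques, N m; "tool_pos": TCP position; "tool_rot": TCP orientation; "contact_force": force on the tool from outside, world axes, zero at the start; "ft_torque": the same for the moment, N m; "gripper_width": opening from 0.0 (shut) to 1.0 (fully open); "grasp_force": force on a finger pad.
Only numpy, scipy, OpenCV 4.12 (cv2) and the standard library are available. Lean on these libraries where they do the work, as an engineer would, in place of code of your own. Each camera call takes 0.05 s, during which the arm holds its last target. There are 200 camera calls.

## Task

The spice jar has toppled over on the kitchen scale. Stand it upright, lid up, on the middle of the weighing plate and let go of it; then press the tare button on the tilted display head fully down, firmly but without ramming it, and let it spring back. Set the jar down without a bang, and do not shift the display head, the bowl or the grater.

Things in the scene. Friction and masses are not known exactly. Their poses are not given: they have to be found in the camera images.
- scale: grey kitchen scale, fixed to the worktop, body 230 (x) by 400 (y) by 34 mm high; origin at the centre of its underside; its y axis points roughly to the robot, its x axis roughly to the robot's left. The weighing plate is on its +y (near) side, the display head on its -y (far) side between two brackets (24 by 12 mm, 113 mm above the worktop, at scale y = -80 and -188 mm)
- plate (a point): centre of the top face of the square steel weighing plate, 200 by 200 mm, 46 mm above the worktop, 80 mm to the +y side of the scale's origin; axes as the scale's
- jar: the toppled jar with ground red-brown spice: square glass body 56 by 56 by 90 mm with a bamboo lid 52 by 52 by 20 mm on top (110 mm in all), 0.2 to 0.45 kg; origin at the centre of its underside, z axis along the jar from underside to lid; it starts lying on one flat side on the plate with the lid pointing roughly to the robot's left
- panel (a point): point where the tare button's axis meets the display head's face; z straight out of the face (the button is pressed along -z), y along its width, x up the slope. The head is a black slab 120 (x) by 92 (y) mm that faces the robot's right, z leaning 0.4 to 0.65 rad from vertical. A clear shield 3 mm thick, 80 mm wide (y), stands square to the face 36 mm up-slope (+x) of this point, 60 mm high
- tare (a joint): the red round tare button, cap 32 mm across, in a black housing 48 mm across on a screw stem; 0 m when up, 0.007 m when fully down; 6 N spring. The stem is screwed out by 0 to 14 mm, which no reading gives: the cap's top stands somewhere between 23 and 37 mm off the face (11 mm above its housing) and must be found by touch
- bowl: loose grey concrete pestle bowl, 120 mm across, 70 mm high, origin at the centre of its underside; leave alone
- grater: loose steel cinnamon grater with black handle, about 270 mm long, 18 mm high, lying flat; origin near its middle, x towards the blade's end; leave alone
Not all that is in view belongs to the job. Leave any pink or purple look-alike of the jar alone.

How it is judged:
By the outcome, as a careful person would: the job done as asked, in the order asked, and still so for the second after the job is handed in, with the robot touching nothing.
It also fails if it takes over 64 s, if anything falls off the work surface, if the arm or the gripper's body presses on something with over 40 N, if the wrist force passes 120 N, or if a joint passes its speed limit or range.

## Working session

There is one attempt and no reset: what is moved stays moved. The work goes in short steps, Python scripts to look and compute and a tool call to move; the robot and the scene stay as the last step left them, time stands still between calls to the robot, and variables do not carry over. Pictures are saved under pics/ and viewed, at most 10 in all, crops included, and the job is handed in when it is done.

Besides the shell and the picture viewer there is one more tool, called after "Call:" as name(argument=value, ...) on one line, values as JSON. apply_moves: Moves the arm, as the interface text tells. Its arguments: {"type":"object","properties":{"series":{"type":"array","items":{"type":"object","properties":{"jaw":{"type":"number"},"dx":{"type":"number"},"dy":{"type":"number"},"dz":{"type":"number"},"turn":{"type":"number"}}}}},"required":["series"]}

```bash
mkdir -p pics; ls; cat > h.py <<'E'
import numpy as np,cv2,pickle
from plant import state,grab_frame,ticket,spotter
def save(n,p): cv2.imwrite(f'pics/{n}.png',p[:,:,::-1])
def proj(f,P):
    T=f['camera_from_world']; rv,_=cv2.Rodrigues(T[:3,:3])
    return cv2.projectPoints(np.array(P,float).reshape(-1,1,3),rv,T[:3,3],f['mtx'],np.array(f['dist_coeffs'],float))[0][:,0]
def ray(f,uv,z):
    n=cv2.undistortPoints(np.array(uv,float).reshape(-1,1,2),f['mtx'],np.array(f['dist_coeffs'],float))[:,0]
    T=f['camera_from_world'];R=T[:3,:3];c=-R.T@T[:3,3]
    d=np.c_[n,np.ones(len(n))]@R
    return c+d*((z-c[2])/d[:,2])[:,None]
E
python3 - <<'E'
from h import *
fs={n:grab_frame(n) for n in('side','top')}
pickle.dump(fs,open('f0.pkl','wb'))
save('a',np.vstack([cv2.resize(fs[n]['pixels'],(480,300)) for n in fs]))
for n,f in fs.items():
    save(n,f['pixels'])
    T=f['camera_from_world'];print(n,-T[:3,:3].T@T[:3,3],T[2,:3])
    for t in ('jar','scale','plate','panel','tare','bowl','grater'):
        try:
            for d in spotter.outline_of(f,t)[:3]:print(t,round(d['conf'],2),d['extent'])
        except Exception as e:print(t,e)
print(state())
E
```

```text
pics
side [-0.00932358  0.79175126  0.76373601] [ 0.42012697 -0.71580408 -0.55777939]
jar 0.83 [226.2, 237.7, 273.3, 265.5]
jar 0.62 [169.6, 235.9, 212.3, 271.6]
jar 0.57 [304.6, 195.6, 339.1, 227.2]
scale 0.95 [235.8, 159.1, 375.6, 258.0]
plate 0.9 [237.7, 155.7, 371.8, 260.1]
panel 0.64 [251.0, 156.2, 289.9, 190.5]
bowl 0.89 [328.1, 151.1, 358.4, 173.4]
grater 0.81 [355.7, 173.6, 397.0, 197.2]
top [ 0.39167346 -0.07589113  1.35150535] [ 0.11339351  0.0065348  -0.99352866]
jar 0.92 [193.8, 117.3, 232.5, 147.4]
jar 0.88 [291.4, 206.1, 330.1, 230.2]
jar 0.86 [222.2, 217.8, 262.5, 251.5]
scale 0.56 [275.4, 119.3, 362.5, 257.6]
plate 0.89 [278.1, 118.7, 364.7, 255.7]
panel 0.7 [419.3, 148.0, 464.3, 193.2]
panel 0.58 [301.5, 119.8, 340.7, 159.7]
panel 0.48 [290.5, 205.0, 332.9, 228.1]
tare 0.58 [331.4, 135.8, 341.7, 142.4]
bowl 0.94 [419.6, 147.2, 460.4, 191.4]
bowl 0.62 [279.1, 121.7, 362.4, 257.6]
grater 0.75 [399.3, 216.9, 485.1, 245.9]
{'time': 0.8, 'joint_pos': array([-1.39200656e+00,  5.27128843e-02,  1.61287212e+00,  6.87538701e-06,
        1.47604550e+00, -1.19005495e-01]), 'joint_vel': array([-2.92558111e-04, -1.20497357e-03, -1.30067081e-03, -1.69419765e-04,
        1.61331481e-04,  9.35523645e-05]), 'joint_efforts': array([ 5.49471242e-04, -3.93643141e+01, -3.70443070e+01, -1.09523392e-04,
        4.09736622e-04,  7.10613818e-06]), 'tool_pos': array([ 0.18337877, -0.59747157,  0.21311226]), 'tool_rot': array([-1.90159651e-05,  9.88935261e-01,  1.48347730e-01,  2.85519993e-06]), 'contact_force': array([-0.46343945, -0.49933228,  0.98126576]), 'ft_torque': array([-0.05104466,  0.03567213, -0.03410398]), 'grasp_force': 0.0, 'gripper_width': 1.002003922509796}
```

```bash
python3 - <<'E'
from h import *
fs=pickle.load(open('f0.pkl','rb'))
a=fs['top']['pixels'][100:270,180:500]; b=fs['side']['pixels'][140:285,150:410]
save('c1',cv2.resize(a,(800,425),interpolation=cv2.INTER_CUBIC))
save('c2',cv2.resize(b,(800,446),interpolation=cv2.INTER_CUBIC))
E
```

```text
(no output)
```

View pics/c1.png

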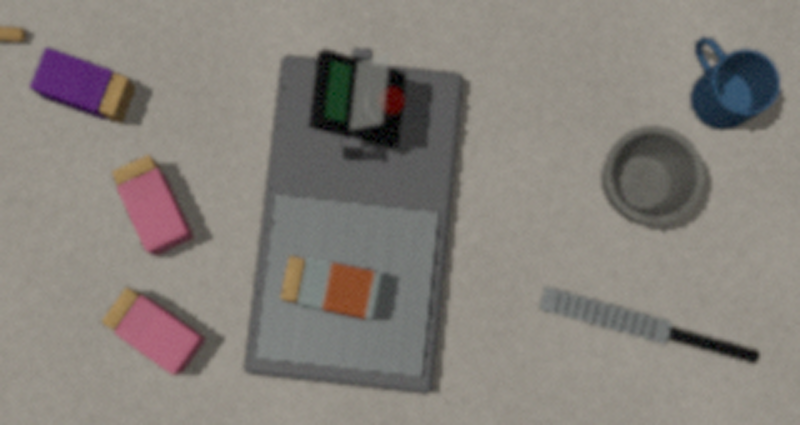

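View pics/c2.png

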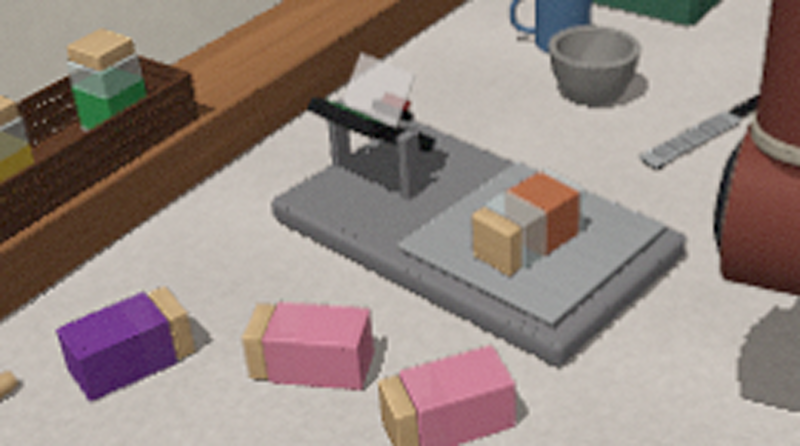

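The top crop shows the plate at about (275,197)-(423,375) with the jar lying on it and its lid to the left. The head's red button is at (395,98), with the shield just left of it. The side crop shows the same from the left. The pink and purple jars are decoys.

```bash
cat >> h.py <<'E'
from scipy.optimize import least_squares,minimize
def hullmask(f,P):
    m=np.zeros((1600,2560),np.uint8)
    h=cv2.convexHull((proj(f,P)*4+1.5).astype(np.float32))
    cv2.fillConvexPoly(m,h.astype(np.int32),1); return cv2.resize(m*255,(640,400),interpolation=cv2.INTER_AREA)/255.
def Rz(a): return np.array([[np.cos(a),-np.sin(a),0],[np.sin(a),np.cos(a),0],[0,0,1]])
E
python3 - <<'E'
from h import *
fs=pickle.load(open('f0.pkl','rb'))
f=fs['top']
c=np.array([(275,197),(437,212),(423,375),(257,362)],float)/2.5+[180,100]-.3
W=ray(f,c,.046)[:,:2]; print(W)
# scale axes: +y near (-x world), +x left(+y world). c1 corners: far-left, far-right, near-right, near-left
L=np.array([(.1,-.1),(-.1,-.1),(-.1,.1),(.1,.1)])
r=least_squares(lambda p:((Rz(p[2])[:2,:2]@L.T).T+p[:2]-W).ravel(),[.5,-.1,np.pi/2]);print('plate',r.x,r.cost, r.fun*1000)
# jar
fs2={n:grab_frame(n) for n in fs}
ms={}
for n,g in fs2.items():
    p=proj(g,[[*r.x[:2],.08]])[0]
    ds=spotter.outline_of(g,'jar')
    d=min(ds,key=lambda d:np.hypot((d['extent'][0]+d['extent'][2])/2-p[0],(d['extent'][1]+d['extent'][3])/2-p[1]));print(n,p,d['extent'],d['conf'])
    ms[n]=d['region']
def box(p):
    q=[]
    for s,l0,l1 in((.028,0,.09),(.026,.09,.11)):
        q+=[(l,y,z+.074) for l in(l0,l1) for y in(-s,s) for z in(-s,s)]
    return (Rz(p[2])@np.array(q).T).T+[p[0],p[1],0]
def cost(p,names=('top','side')):
    return sum(np.abs(hullmask(fs2[n],box(p))-ms[n]).sum() for n in names)
for names in(('top',),('side',),('top','side')):
    best=min((minimize(cost,[r.x[0],r.x[1]-.05,a],args=(names,),method='Nelder-Mead',options=dict(initial_simplex=np.array([[r.x[0],r.x[1]-.05,a]]*4)+np.vstack([np.zeros(3),np.diag([.02,.02,.1])]))) for a in(1.4,1.6)),key=lambda s:s.fun)
    print(names,best.x,best.fun)
E
```

```text
[[ 0.59236407  0.02285484]
 [ 0.56954185 -0.17355866]
 [ 0.37381873 -0.15090409]
 [ 0.39340412  0.04699444]]
plate [ 0.48228219 -0.06365337  1.45821696] 5.030385014169581e-06 [ 0.5192576   1.62458559  0.87313534 -0.6958424  -2.13766984 -0.88207322
  0.7452769  -0.04666997]
side [323.14693829 206.49733939] [305.0, 195.3, 340.4, 229.1] 0.65
top [318.75639641 213.20075808] [290.3, 203.7, 331.5, 227.7] 0.82
('top',) [ 0.46704986 -0.09746441  1.35779698] 39.28627450980392
('side',) [ 0.46865043 -0.09941691  1.43014703] 88.65882352941176
('top', 'side') [ 0.46779476 -0.09844355  1.37272863] 141.46666666666664
```

```bash
cat >> h.py <<'E'
from scipy.spatial.transform import Rotation as Ro
def plan(*tg):
    "targets (x,y,z,yaw): prints one call's full shift each (5-row limit 200mm, .62rad)"
    s=state();p=np.array(s['tool_pos']);q=s['tool_rot'];R=Ro.from_quat([q[1],q[2],q[3],q[0]]).as_matrix()
    for t in tg:
        yaw=np.arctan2(R[1,0],R[0,0]); d=R.T@(np.array(t[:3])-p)*1000
        turn=-((t[3]-yaw+np.pi)%(2*np.pi)-np.pi)
        print('d',np.round(d,1),'turn',round(turn,3)); p=np.array(t[:3]); R=R@Rz(turn)
E
python3 - <<'E'
from h import *
plan((.26,-.42,.21,.30),(.34,-.25,.21,.75),(.42,-.09,.21,1.2),(.483,-.02,.16,1.38))
E
```

```text
d [ 125.3 -147.2    3.1] turn -0.002
d [ 126.7 -138.8    0. ] turn -0.45
d [167.6 -62.5   0. ] turn -0.45
d [88.1 33.4 50. ] turn -0.18
```

Call:
apply_moves(series=[{"dx":25,"dy":-29,"dz":0},{"dx":50,"dy":-59,"dz":0},{"dx":75,"dy":-88,"dz":0},{"dx":100,"dy":-118,"dz":0},{"dx":125,"dy":-147,"dz":3}])

```text
invalid input at $.series[0]: expected keys jaw, dx, dy, dz, turn
```

Call:
apply_moves(series=[{"dx":25,"dy":-28,"turn":-0.09},{"dx":50,"dy":-56,"turn":-0.18},{"dx":75,"dy":-84,"turn":-0.27},{"dx":101,"dy":-111,"turn":-0.36},{"dx":127,"dy":-139,"turn":-0.45}])

```text
invalid input at $.series[0]: expected keys jaw, dx, dy, dz, turn
```

Call:
apply_moves(series=[{"dx":34,"dy":-13,"turn":-0.09},{"dx":67,"dy":-25,"turn":-0.18},{"dx":101,"dy":-38,"turn":-0.27},{"dx":134,"dy":-50,"turn":-0.36},{"dx":168,"dy":-63,"turn":-0.45}])

```text
invalid input at $.series[0]: expected keys jaw, dx, dy, dz, turn
```

Call:
apply_moves(series=[{"dx":25,"dy":10,"dz":15,"turn":-0.06},{"dx":50,"dy":20,"dz":30,"turn":-0.12},{"dx":75,"dy":30,"dz":42,"turn":-0.18},{"dx":88,"dy":33,"dz":50,"turn":-0.18},{"dx":88,"dy":33,"dz":50,"turn":-0.18}])

```text
invalid input at $.series[0]: expected keys jaw, dx, dy, dz, turn
```

```bash
python3 - <<'E'
from h import *
plan((.483,-.02,.073,1.38))
w=grab_frame('wrist');pickle.dump(w,open('w1.pkl','wb'));save('w1',w['pixels'])
s=state();print(s['time'],s['tool_pos'],s['contact_force'])
a=1.375
for L in(0,.11): print(L,proj(w,[[.468+L*np.cos(a)+ .028*k*np.sin(a),-.098+L*np.sin(a)-.028*k*np.cos(a),.102] for k in(-1,1)]))
E
```

```text
d [ 455.9 -464.1  140.1] turn -1.082
1.05 [ 0.18334988 -0.59748966  0.21308981] [-0.11837724 -0.32782953  0.65668634]
0 [[-312.56321843 -395.3238063 ]
 [-311.03350843 -513.70086669]]
0.11 [[-495.98170881 -501.78793386]
 [-501.90617061 -627.67253609]]
```

View pics/w1.png

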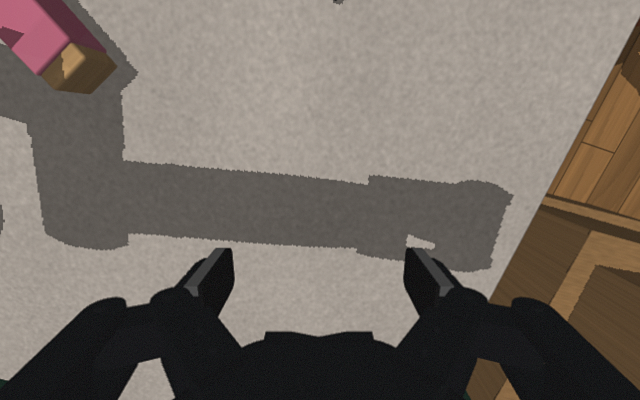

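The move calls were refused because every row needs all five keys. The wrist view still shows bare worktop at the start pose, with a pink decoy at top left.

Call:
apply_moves(series=[{"jaw":0,"dx":25,"dy":-29,"dz":0,"turn":0},{"jaw":0,"dx":50,"dy":-59,"dz":0,"turn":0},{"jaw":0,"dx":75,"dy":-88,"dz":0,"turn":0},{"jaw":0,"dx":100,"dy":-118,"dz":0,"turn":0},{"jaw":0,"dx":125,"dy":-147,"dz":3,"turn":0}])

```text
time: 1.47
tool_pos: [0.2602, -0.419, 0.2107]
tool_rot: [0.001, 0.989, 0.148, 0.0]
contact_force: [1.9, 0.3, 0.5]
gripper_width: 0.994
grasp_force: 0.0
```

Call:
apply_moves(series=[{"jaw":0,"dx":25,"dy":-28,"dz":0,"turn":-0.09},{"jaw":0,"dx":50,"dy":-56,"dz":0,"turn":-0.18},{"jaw":0,"dx":75,"dy":-84,"dz":0,"turn":-0.27},{"jaw":0,"dx":101,"dy":-111,"dz":0,"turn":-0.36},{"jaw":0,"dx":127,"dy":-139,"dz":0,"turn":-0.45}])

```text
time: 1.88
tool_pos: [0.3408, -0.2486, 0.2104]
tool_rot: [0.001, 0.93, 0.367, 0.0]
contact_force: [0.6, 0.0, 0.2]
gripper_width: 0.997
grasp_force: 0.0
```

Call:
apply_moves(series=[{"jaw":0,"dx":34,"dy":-13,"dz":0,"turn":-0.09},{"jaw":0,"dx":67,"dy":-25,"dz":0,"turn":-0.18},{"jaw":0,"dx":101,"dy":-38,"dz":0,"turn":-0.27},{"jaw":0,"dx":134,"dy":-50,"dz":0,"turn":-0.36},{"jaw":0,"dx":168,"dy":-63,"dz":0,"turn":-0.45}])

```text
time: 2.3
tool_pos: [0.4212, -0.0881, 0.2105]
tool_rot: [0.001, 0.825, 0.566, 0.0]
contact_force: [0.7, -0.3, -1.3]
gripper_width: 1.006
grasp_force: 0.0
```

Call:
apply_moves(series=[{"jaw":0,"dx":25,"dy":10,"dz":15,"turn":-0.06},{"jaw":0,"dx":50,"dy":20,"dz":30,"turn":-0.12},{"jaw":0,"dx":75,"dy":30,"dz":42,"turn":-0.18},{"jaw":0,"dx":88,"dy":33,"dz":50,"turn":-0.18},{"jaw":0,"dx":88,"dy":33,"dz":50,"turn":-0.18}])

```text
time: 2.72
tool_pos: [0.4831, -0.0176, 0.1579]
tool_rot: [-0.002, 0.771, 0.637, -0.001]
contact_force: [-1.1, -0.2, -0.3]
gripper_width: 0.995
grasp_force: 0.0
```

```bash
python3 - <<'E'
from h import *
plan((.483,-.02,.073,1.38))
w=grab_frame('wrist');pickle.dump(w,open('w1.pkl','wb'))
s=state();print(s['time'],s['tool_pos'],s['contact_force'])
a=1.375; im=w['pixels'].copy()
for L in(0,.11):
  for u in proj(w,[[.468+L*np.cos(a)+ .028*k*np.sin(a),-.098+L*np.sin(a)-.028*k*np.cos(a),.102] for k in(-1,1)]):
    print(L,u); cv2.circle(im,tuple(int(v) for v in u),3,(0,255,255),-1)
save('w2',im)
E
```

```text
d [-2.5  0.7 84.9] turn 0.001
2.7667 [ 0.48303323 -0.01881135  0.15897586] [ 0.6166285  -1.14005209  0.99504558]
0 [286.3274975  300.74348506]
0 [350.57450185 301.17938216]
0.11 [282.7332296  176.14318386]
0.11 [355.70206927 176.57344877]
```

View pics/w2.png

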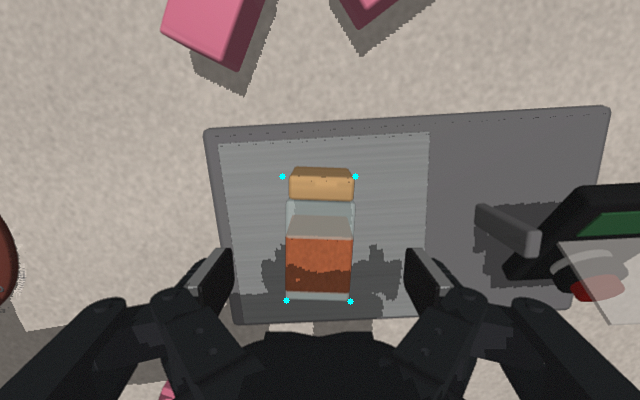

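The wrist view shows the predicted jar corners (cyan, e.g. (286,301) and (356,177)) matching the jar, centred between the jaws. I'll descend.

Call:
apply_moves(series=[{"jaw":0,"dx":-1,"dy":0,"dz":25,"turn":0},{"jaw":0,"dx":-2,"dy":0,"dz":50,"turn":0},{"jaw":0,"dx":-2,"dy":0,"dz":72,"turn":0},{"jaw":0,"dx":-2,"dy":0,"dz":85,"turn":0},{"jaw":0,"dx":-2,"dy":0,"dz":85,"turn":0}])

```text
time: 3.18
tool_pos: [0.4805, -0.0223, 0.0724]
tool_rot: [-0.002, 0.772, 0.635, -0.002]
contact_force: [0.0, -0.3, 0.2]
gripper_width: 0.996
grasp_force: 0.0
```

Call:
apply_moves(series=[{"jaw":0.3,"dx":0,"dy":0,"dz":0,"turn":0},{"jaw":0.3,"dx":0,"dy":0,"dz":0,"turn":0},{"jaw":0.32,"dx":0,"dy":0,"dz":0,"turn":0},{"jaw":0.33,"dx":0,"dy":0,"dz":0,"turn":0},{"jaw":0.33,"dx":0,"dy":0,"dz":0,"turn":0}])

```text
time: 3.6
tool_pos: [0.4837, -0.0219, 0.0763]
tool_rot: [0.001, 0.772, 0.636, 0.001]
contact_force: [-0.5, -0.5, 0.7]
gripper_width: 0.671
grasp_force: 0.4
```

Call:
apply_moves(series=[{"jaw":0.34,"dx":0,"dy":0,"dz":0,"turn":0},{"jaw":0.34,"dx":0,"dy":0,"dz":0,"turn":0},{"jaw":0.345,"dx":0,"dy":0,"dz":0,"turn":0},{"jaw":0.345,"dx":0,"dy":0,"dz":0,"turn":0},{"jaw":0.345,"dx":0,"dy":0,"dz":0,"turn":0}])

```text
time: 4.02
tool_pos: [0.4834, -0.0217, 0.0757]
tool_rot: [0.0, 0.772, 0.636, 0.0]
contact_force: [-2.6, 0.8, 5.6]
gripper_width: 0.656
grasp_force: 5.4
```

Call:
apply_moves(series=[{"jaw":0.345,"dx":-2,"dy":0,"dz":-5,"turn":0},{"jaw":0.345,"dx":-5,"dy":0,"dz":-11,"turn":0},{"jaw":0.345,"dx":-9,"dy":0,"dz":-18,"turn":0},{"jaw":0.345,"dx":-14,"dy":0,"dz":-26,"turn":0},{"jaw":0.345,"dx":-14,"dy":0,"dz":-26,"turn":0}])

```text
time: 4.43
tool_pos: [0.482, -0.0367, 0.1037]
tool_rot: [0.002, 0.772, 0.635, 0.001]
contact_force: [0.4, -0.4, 0.2]
gripper_width: 0.65
grasp_force: 0.0
```

```bash
python3 - <<'E'
from h import *
f=grab_frame('side');pickle.dump(f,open('s2.pkl','wb'))
w=grab_frame('wrist')
s=state();print(s['time'],s['tool_pos'],s['contact_force'],s['grasp_force'])
a=cv2.resize(f['pixels'][150:270,230:410],(540,360),interpolation=cv2.INTER_CUBIC)
b=cv2.resize(w['pixels'],(384,240))
im=np.zeros((600,540,3),np.uint8);im[:360]=a;im[360:,:384]=b;save('d1',im)
E
```

```text
4.5333 [ 0.48131628 -0.03598585  0.10236472] [-0.14176781  0.15086904 -0.87659419] 0.0
```

View pics/d1.png

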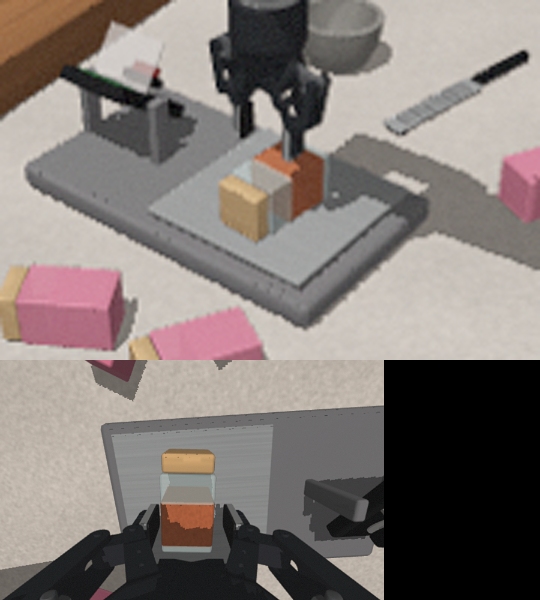

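The side view shows the jar still flat, so the pads slid off. I'll go back down and grip a bit harder.

Call:
apply_moves(series=[{"jaw":0.25,"dx":0,"dy":0,"dz":0,"turn":0},{"jaw":0.25,"dx":9,"dy":0,"dz":13,"turn":0},{"jaw":0.25,"dx":18,"dy":0,"dz":28,"turn":0},{"jaw":0.32,"dx":18,"dy":0,"dz":28,"turn":0},{"jaw":0.32,"dx":18,"dy":0,"dz":28,"turn":0}])

```text
time: 4.95
tool_pos: [0.4829, -0.0174, 0.072]
tool_rot: [-0.001, 0.772, 0.636, -0.001]
contact_force: [-1.1, 0.1, -0.5]
gripper_width: 0.679
grasp_force: 0.6
```

Call:
apply_moves(series=[{"jaw":0.35,"dx":0,"dy":0,"dz":0,"turn":0},{"jaw":0.355,"dx":0,"dy":0,"dz":0,"turn":0},{"jaw":0.36,"dx":0,"dy":0,"dz":0,"turn":0},{"jaw":0.36,"dx":0,"dy":0,"dz":0,"turn":0},{"jaw":0.36,"dx":0,"dy":0,"dz":0,"turn":0}])

```text
time: 5.37
tool_pos: [0.484, -0.018, 0.0733]
tool_rot: [0.0, 0.772, 0.636, 0.0]
contact_force: [1.2, 0.4, -1.8]
gripper_width: 0.645
grasp_force: 27.0
```

Call:
apply_moves(series=[{"jaw":0.36,"dx":-1,"dy":0,"dz":-3,"turn":0},{"jaw":0.36,"dx":-2,"dy":0,"dz":-6,"turn":0},{"jaw":0.36,"dx":-4,"dy":0,"dz":-10,"turn":0},{"jaw":0.36,"dx":-5,"dy":0,"dz":-13,"turn":0},{"jaw":0.36,"dx":-5,"dy":0,"dz":-13,"turn":0}])

```text
time: 5.78
tool_pos: [0.4837, -0.0231, 0.0873]
tool_rot: [0.001, 0.772, 0.636, 0.001]
contact_force: [0.8, -0.3, -2.8]
gripper_width: 0.645
grasp_force: 27.0
```

```bash
python3 - <<'E'
from h import *
s=state();print(s['time'],s['tool_pos'],s['contact_force'],s['ft_torque'],s['grasp_force'])
E
```

```text
5.7833 [ 0.483708   -0.02313598  0.08733744] [ 0.83185208 -0.25707153 -2.83403561] [ 0.10802528 -0.03228891 -0.03463038] 27.037656605243683
```

Call:
apply_moves(series=[{"jaw":0.36,"dx":-2,"dy":0,"dz":-4,"turn":0},{"jaw":0.36,"dx":-5,"dy":0,"dz":-8,"turn":0},{"jaw":0.36,"dx":-8,"dy":0,"dz":-13,"turn":0},{"jaw":0.36,"dx":-8,"dy":0,"dz":-13,"turn":0},{"jaw":0.358,"dx":-8,"dy":0,"dz":-13,"turn":0}])

```text
time: 6.2
tool_pos: [0.4818, -0.0309, 0.0998]
tool_rot: [0.0, 0.772, 0.635, 0.0]
contact_force: [0.1, 0.0, -3.1]
gripper_width: 0.649
grasp_force: 27.1
```

```bash
cat >> h.py <<'E'
def look(name):
    f=grab_frame('side');w=grab_frame('wrist')
    s=state();print(s['time'],s['tool_pos'],s['contact_force'],s['ft_torque'],s['grasp_force'],s['gripper_width'])
    im=np.zeros((600,540,3),np.uint8)
    im[:360]=cv2.resize(f['pixels'][150:270,230:410],(540,360),interpolation=cv2.INTER_CUBIC)
    im[360:,:384]=cv2.resize(w['pixels'],(384,240));save(name,im)
    return f,w
E
python3 - <<'E'
from h import *
look('d2')
E
```

```text
6.3 [ 0.48132071 -0.03056143  0.09904884] [ 0.27749951 -0.13112534 -2.94751051] [ 0.13375707 -0.04132925  0.03002406] 27.063203752040863 0.6433175591375643
```

View pics/d2.png

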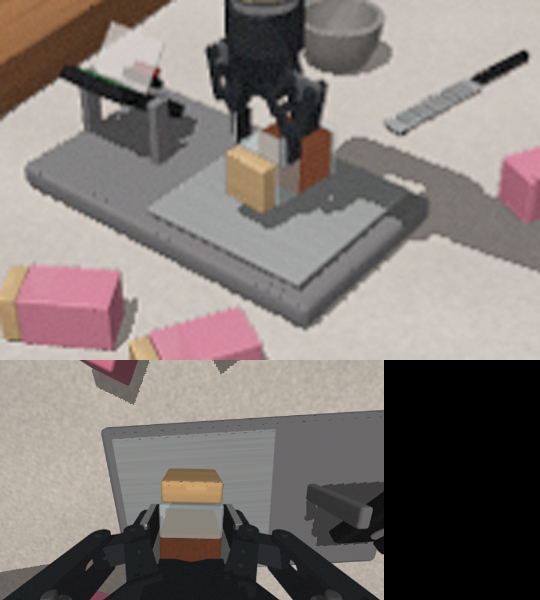

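The jar is held level, 26 mm clear of the plate, and weighs about 0.3 kg. I'll loosen the grip gradually so the base swings down.

Call:
apply_moves(series=[{"jaw":0.356,"dx":0,"dy":0,"dz":0,"turn":0},{"jaw":0.354,"dx":0,"dy":0,"dz":0,"turn":0},{"jaw":0.353,"dx":0,"dy":0,"dz":0,"turn":0},{"jaw":0.352,"dx":0,"dy":0,"dz":0,"turn":0},{"jaw":0.352,"dx":0,"dy":0,"dz":0,"turn":0}])

```text
time: 6.72
tool_pos: [0.4814, -0.0305, 0.099]
tool_rot: [-0.0, 0.772, 0.636, -0.0]
contact_force: [0.9, 0.1, -2.4]
gripper_width: 0.649
grasp_force: 19.7
```

```bash
python3 - <<'E'
from h import *
s=state();print(s['ft_torque'],s['gripper_width'])
E
```

```text
[ 0.05846828 -0.00698402 -0.02312435] 0.6494418327948456
```

Call:
apply_moves(series=[{"jaw":0.351,"dx":0,"dy":0,"dz":0,"turn":0},{"jaw":0.35,"dx":0,"dy":0,"dz":0,"turn":0},{"jaw":0.35,"dx":0,"dy":0,"dz":0,"turn":0}])

```text
time: 6.97
tool_pos: [0.4814, -0.0305, 0.0991]
tool_rot: [0.0, 0.772, 0.636, 0.0]
contact_force: [-0.9, -0.3, -2.8]
gripper_width: 0.647
grasp_force: 15.6
```

```bash
python3 - <<'E'
from h import *
s=state();print(s['ft_torque'],s['gripper_width'])
E
```

```text
[0.03953533 0.00384961 0.02835452] 0.6468279793516454
```

```bash
cat >> h.py <<'E'
def tilt(quiet=False):
    s=state();p=np.array(s['tool_pos']);q=s['tool_rot'];X=Ro.from_quat([q[1],q[2],q[3],q[0]]).as_matrix()[:,0]; X[2]=0;X/=np.linalg.norm(X)
    Y=np.cross([0,0,1],X); out=[]
    fr=[grab_frame('side'),grab_frame('wrist')]
    def box(t,L):
        A=X*np.cos(t)+np.array([0,0,np.sin(t)]);N=np.cross(A,Y); b=p-A*L
        return [b+A*l+Y*y*k+N*z*k for k,l0,l1 in((.028,0,.09),(.026,.09,.11)) for l in(l0,l1) for y in(-1,1) for z in(-1,1)]
    ms=[]
    for f in fr:
        c=proj(f,[p])[0]
        ds=[d for d in spotter.outline_of(f,'jar') if abs((d['extent'][0]+d['extent'][2])/2-c[0])<(25 if f is fr[0] else 60) and abs((d['extent'][1]+d['extent'][3])/2-c[1])<(25 if f is fr[0] else 120)]
        ms.append(ds[0]['region'] if ds else None)
    for i in(0,1):
        if ms[i] is None: print('miss',i);continue
        g=[(np.abs(hullmask(fr[i],box(np.radians(t),L))-ms[i]).sum(),t,round(L,3)) for t in range(-6,100,6) for L in(.06,.07,.08,.09)]
        print(i,ms[i].sum(),sorted(g)[:4])
    print(s['time'],p.round(4),np.round(s['contact_force'],1),np.round(s['ft_torque'],3),s['grasp_force'])
    return fr
E
python3 - <<'E'
from h import *
tilt()
E
```

```text
0 669 [(np.float64(236.5254901960784), 12, 0.08), (np.float64(238.9098039215686), 6, 0.08), (np.float64(242.7019607843137), 18, 0.08), (np.float64(256.2196078431372), 0, 0.08)]
1 15430 [(np.float64(1830.0196078431372), 30, 0.08), (np.float64(1974.8549019607844), 36, 0.09), (np.float64(2092.541176470588), 30, 0.09), (np.float64(2355.4588235294113), 36, 0.08)]
6.9667 [ 0.4814 -0.0305  0.0991] [-0.9 -0.3 -2.8] [0.04  0.004 0.028] 15.624099969863892
```

Call:
apply_moves(series=[{"jaw":0.35,"dx":-6,"dy":0,"dz":-5,"turn":0},{"jaw":0.35,"dx":-12,"dy":0,"dz":-10,"turn":0},{"jaw":0.349,"dx":-18,"dy":0,"dz":-15,"turn":0},{"jaw":0.349,"dx":-24,"dy":0,"dz":-20,"turn":0},{"jaw":0.349,"dx":-29,"dy":0,"dz":-24,"turn":0}])

```text
time: 7.58
tool_pos: [0.4761, -0.06, 0.1243]
tool_rot: [0.001, 0.772, 0.635, 0.0]
contact_force: [-0.1, -0.0, -2.8]
gripper_width: 0.655
grasp_force: 11.1
```

```bash
python3 - <<'E'
from h import *
tilt()
E
```

```text
0 746 [(np.float64(174.5686274509804), 6, 0.08), (np.float64(180.88235294117646), 12, 0.08), (np.float64(207.37254901960785), 18, 0.08), (np.float64(208.10196078431375), 0, 0.08)]
1 15721 [(np.float64(1853.9411764705883), 30, 0.08), (np.float64(2198.607843137255), 30, 0.09), (np.float64(2337.007843137255), 36, 0.09), (np.float64(2398.9882352941177), 90, 0.06)]
7.5833 [ 0.4761 -0.06    0.1243] [-0.1 -0.  -2.8] [ 0.049  0.001 -0.01 ] 11.109978407621384
```

Call:
apply_moves(series=[{"jaw":0.348,"dx":0,"dy":0,"dz":0,"turn":0},{"jaw":0.348,"dx":0,"dy":0,"dz":0,"turn":0},{"jaw":0.347,"dx":0,"dy":0,"dz":0,"turn":0},{"jaw":0.347,"dx":0,"dy":0,"dz":0,"turn":0}])

```text
time: 8.12
tool_pos: [0.4757, -0.0588, 0.1228]
tool_rot: [-0.0, 0.772, 0.636, -0.0]
contact_force: [0.4, -0.0, -3.2]
gripper_width: 0.654
grasp_force: 5.9
```

```bash
python3 - <<'E'
from h import *
tilt();look('d3')
E
```

```text
0 619 [(np.float64(181.96862745098036), 24, 0.07), (np.float64(190.3843137254902), 18, 0.07), (np.float64(190.47450980392153), 24, 0.08), (np.float64(198.90196078431373), 18, 0.08)]
1 17296 [(np.float64(1121.9450980392157), 30, 0.07), (np.float64(1551.5019607843137), 24, 0.07), (np.float64(2046.5019607843137), 36, 0.07), (np.float64(2394.9529411764706), 30, 0.08)]
8.1167 [ 0.4757 -0.0588  0.1228] [ 0.4 -0.  -3.2] [-0.011 -0.058 -0.015] 5.876510739326477
8.4167 [ 0.47583184 -0.05890736  0.12306163] [-0.03701994  1.70386954 -2.71687688] [ 0.08707675 -0.03249775  0.01874039] 4.0368083864450455 0.6523850418479551
```

View pics/d3.png

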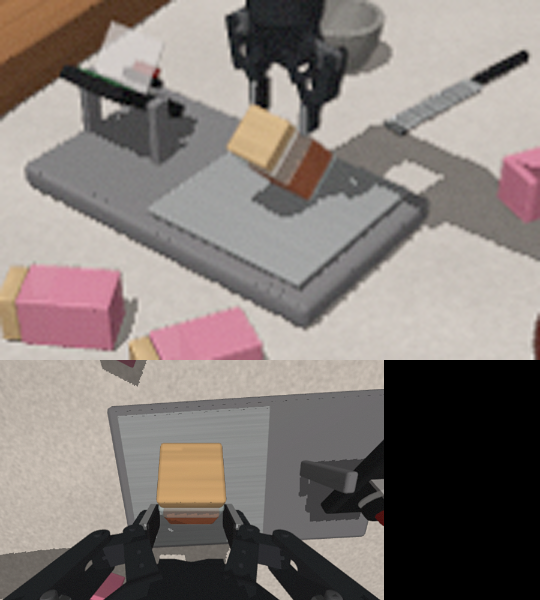

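The jar has swung to about 50° with its base edge on the plate. I'll continue the arc horizontally over that edge.

Call:
apply_moves(series=[{"jaw":0.347,"dx":-6,"dy":0,"dz":-1,"turn":0},{"jaw":0.347,"dx":-12,"dy":0,"dz":-2,"turn":0},{"jaw":0.347,"dx":-18,"dy":0,"dz":-3,"turn":0},{"jaw":0.347,"dx":-24,"dy":0,"dz":-4,"turn":0},{"jaw":0.347,"dx":-30,"dy":0,"dz":-4,"turn":0}])

```text
time: 8.83
tool_pos: [0.4701, -0.0894, 0.1275]
tool_rot: [0.0, 0.772, 0.636, 0.0]
contact_force: [-0.1, -0.2, -2.7]
gripper_width: 0.656
grasp_force: 4.0
```

```bash
python3 - <<'E'
from h import *
tilt()
E
```

```text
0 674 [(np.float64(284.01176470588234), 66, 0.07), (np.float64(292.7529411764706), 60, 0.07), (np.float64(301.87450980392157), 72, 0.07), (np.float64(305.55686274509804), 66, 0.06)]
miss 1
8.8333 [ 0.4701 -0.0894  0.1275] [-0.1 -0.2 -2.7] [-0.001 -0.013 -0.02 ] 4.027353823184967
```

Call:
apply_moves(series=[{"jaw":0.347,"dx":0,"dy":0,"dz":0,"turn":0},{"jaw":0.347,"dx":0,"dy":0,"dz":0,"turn":0},{"jaw":0.347,"dx":0,"dy":0,"dz":0,"turn":0}])

```text
time: 9.28
tool_pos: [0.4701, -0.0882, 0.127]
tool_rot: [-0.0, 0.772, 0.636, -0.0]
contact_force: [-0.4, -0.4, -3.0]
gripper_width: 0.653
grasp_force: 4.0
```

```bash
python3 - <<'E'
from h import *
look('d4')
E
```

```text
9.3833 [ 0.47009592 -0.08825718  0.12707135] [-0.69233679  0.62818715 -3.39299557] [-0.02962757  0.02895     0.00099249] 4.005739465355873 0.6536999304602911
```

View pics/d4.png

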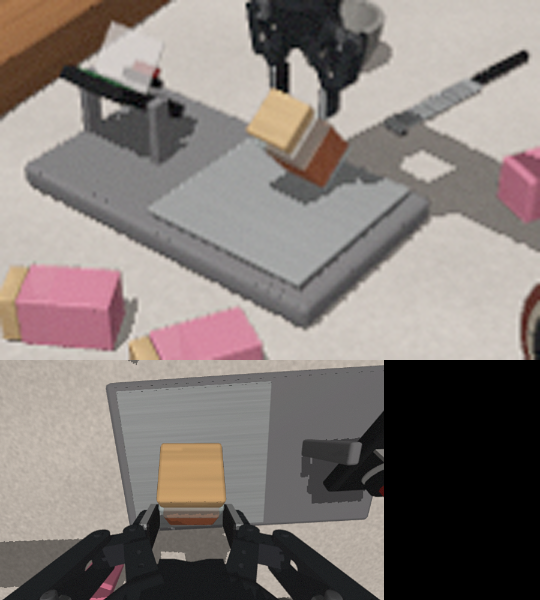

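The jar hangs at roughly 55-60° just above the plate. I'll loosen a little more.

Call:
apply_moves(series=[{"jaw":0.346,"dx":0,"dy":0,"dz":0,"turn":0},{"jaw":0.346,"dx":0,"dy":0,"dz":0,"turn":0},{"jaw":0.346,"dx":0,"dy":0,"dz":0,"turn":0}])

```text
time: 9.63
tool_pos: [0.4701, -0.0884, 0.1271]
tool_rot: [0.0, 0.772, 0.636, -0.0]
contact_force: [0.5, 0.5, -3.1]
gripper_width: 0.655
grasp_force: 2.5
```

```bash
python3 - <<'E'
from h import *
tilt()
E
```

```text
0 682 [(np.float64(253.12941176470588), 60, 0.07), (np.float64(265.1294117647059), 66, 0.07), (np.float64(277.50588235294117), 60, 0.08), (np.float64(282.9490196078431), 66, 0.06)]
1 14330 [(np.float64(5542.360784313725), 48, 0.06), (np.float64(5580.494117647059), 54, 0.06), (np.float64(5740.517647058823), 42, 0.06), (np.float64(5811.423529411764), 96, 0.09)]
9.6333 [ 0.4701 -0.0884  0.1271] [ 0.5  0.5 -3.1] [-0.008 -0.017 -0.056] 2.544626109302044
```

Call:
apply_moves(series=[{"jaw":0.347,"dx":4,"dy":0,"dz":0,"turn":0},{"jaw":0.347,"dx":11,"dy":0,"dz":0,"turn":0},{"jaw":0.347,"dx":19,"dy":0,"dz":0,"turn":0},{"jaw":0.347,"dx":26,"dy":0,"dz":2,"turn":0},{"jaw":0.347,"dx":30,"dy":0,"dz":4,"turn":0}])

```text
time: 10.25
tool_pos: [0.4761, -0.0578, 0.1231]
tool_rot: [-0.0, 0.772, 0.636, 0.0]
contact_force: [-0.1, -0.9, -2.7]
gripper_width: 0.654
grasp_force: 3.4
```

Call:
apply_moves(series=[{"jaw":0.347,"dx":0,"dy":0,"dz":2,"turn":0},{"jaw":0.347,"dx":-4,"dy":0,"dz":4,"turn":0},{"jaw":0.347,"dx":-9,"dy":0,"dz":5,"turn":0},{"jaw":0.347,"dx":-14,"dy":0,"dz":5,"turn":0},{"jaw":0.347,"dx":-18,"dy":0,"dz":5,"turn":0}])

```text
time: 10.67
tool_pos: [0.4727, -0.0778, 0.1188]
tool_rot: [0.001, 0.772, 0.635, 0.0]
contact_force: [-0.7, -0.5, 1.0]
gripper_width: 0.652
grasp_force: 4.0
```

```bash
python3 - <<'E'
from h import *
tilt()
E
```

```text
0 717 [(np.float64(315.4666666666667), 78, 0.07), (np.float64(326.57254901960783), 72, 0.07), (np.float64(335.3333333333333), 84, 0.07), (np.float64(342.5176470588235), 72, 0.08)]
1 13700 [(np.float64(7439.490196078432), 54, 0.06), (np.float64(7459.580392156862), 48, 0.06), (np.float64(7674.235294117647), 42, 0.06), (np.float64(8031.76862745098), 36, 0.06)]
10.6667 [ 0.4727 -0.0778  0.1188] [-0.7 -0.5  1. ] [ 0.052  0.024 -0.034] 3.9887436479330063
```

Call:
apply_moves(series=[{"jaw":0.347,"dx":-4,"dy":0,"dz":0,"turn":0},{"jaw":0.347,"dx":-8,"dy":0,"dz":1,"turn":0},{"jaw":0.347,"dx":-12,"dy":0,"dz":2,"turn":0},{"jaw":0.347,"dx":-15,"dy":0,"dz":4,"turn":0},{"jaw":0.347,"dx":-15,"dy":0,"dz":6,"turn":0}])

```text
time: 11.28
tool_pos: [0.4698, -0.0928, 0.1131]
tool_rot: [0.001, 0.772, 0.635, -0.0]
contact_force: [-2.8, -1.9, 8.4]
gripper_width: 0.657
grasp_force: 5.6
```

```bash
python3 - <<'E'
from h import *
tilt();look('d5')
E
```

```text
0 793 [(np.float64(304.321568627451), 96, 0.07), (np.float64(318.3411764705882), 90, 0.07), (np.float64(330.0627450980392), 84, 0.07), (np.float64(341.078431372549), 96, 0.08)]
1 14935 [(np.float64(6743.588235294117), 48, 0.06), (np.float64(6768.423529411764), 54, 0.06), (np.float64(6888.18431372549), 42, 0.06), (np.float64(7237.207843137255), 36, 0.06)]
11.2833 [ 0.4698 -0.0928  0.1131] [-2.8 -1.9  8.4] [-0.271  0.455 -0.035] 5.638540014624596
11.5833 [ 0.46970382 -0.09237211  0.11284577] [-2.63801647 -2.34756891  6.72255841] [-0.22538208  0.25349197  0.06478647] 5.611314922571182 0.6557580061466206
```

View pics/d5.png

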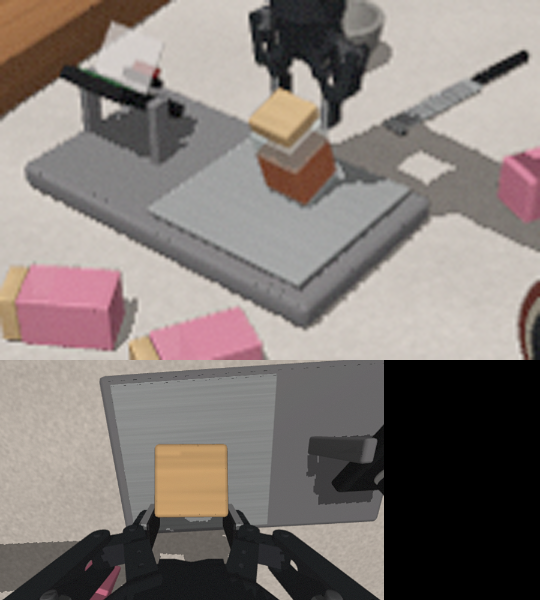

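The jar is nearly upright on the plate. I'll release it slowly so it settles flat.

Call:
apply_moves(series=[{"jaw":0.347,"dx":-2,"dy":0,"dz":0,"turn":0},{"jaw":0.347,"dx":-4,"dy":0,"dz":-1,"turn":0},{"jaw":0.345,"dx":-4,"dy":0,"dz":-2,"turn":0},{"jaw":0.343,"dx":-4,"dy":0,"dz":-3,"turn":0},{"jaw":0.33,"dx":-4,"dy":0,"dz":-3,"turn":0}])

```text
time: 12.0
tool_pos: [0.4684, -0.0952, 0.1147]
tool_rot: [-0.0, 0.772, 0.636, -0.0]
contact_force: [0.1, -0.6, 0.1]
gripper_width: 0.67
grasp_force: 0.0
```

Call:
apply_moves(series=[{"jaw":0.3,"dx":0,"dy":0,"dz":0,"turn":0},{"jaw":0.3,"dx":0,"dy":0,"dz":0,"turn":0},{"jaw":0.3,"dx":0,"dy":0,"dz":0,"turn":0}])

```text
time: 12.25
tool_pos: [0.4687, -0.0953, 0.1151]
tool_rot: [-0.0, 0.772, 0.636, -0.0]
contact_force: [0.3, 0.9, 0.2]
gripper_width: 0.702
grasp_force: 0.0
```

```bash
cat >> h.py <<'E'
def upfit(guess,names=('top','side')):
    fr={n:grab_frame(n) for n in names}; ms={}
    for n,f in fr.items():
        c=proj(f,[[*guess,.1]])[0]
        ds=spotter.outline_of(f,'jar');dd=[np.hypot((d['extent'][0]+d['extent'][2])/2-c[0],(d['extent'][1]+d['extent'][3])/2-c[1]) for d in ds]
        i=int(np.argmin(dd));ms[n]=ds[i]['region'];print(n,'off',round(dd[i]),ds[i]['extent'],ds[i]['conf'],[d['extent'] for d in ds][:4])
    def cost(p,nn):
        q=[(Rz(p[2])@np.array([x*k,y*k,0]))+[p[0],p[1],z+.046] for k,z in((.028,0),(.028,.09),(.026,.09),(.026,.11)) for x in(-1,1) for y in(-1,1)]
        return sum(np.abs(hullmask(fr[n],q)-ms[n]).sum() for n in nn)
    x0=np.array([*guess,1.38-np.pi/2])
    for nn in [(n,) for n in names]+[names]:
        r=minimize(cost,x0,args=(nn,),method='Nelder-Mead',options=dict(initial_simplex=np.vstack([x0]*4)+np.vstack([np.zeros(3),np.diag([.015,.015,.1])])))
        print(nn,r.x.round(4),r.fun,[int(ms[n].sum()) for n in nn])
E
python3 - <<'E'
from h import *
s=state();print(s['tool_pos'],s['contact_force'],s['time'])
upfit(s['tool_pos'][:2])
E
```

```text
[ 0.46874307 -0.09526186  0.11508708] [0.32742078 0.92438912 0.16799058] 12.25
top off 88 [222.7, 213.5, 262.7, 251.9] 0.66 [[190.8, 118.6, 233.8, 147.9], [368.2, 269.9, 413.1, 310.5], [224.2, 166.3, 254.7, 199.2], [222.7, 213.5, 262.7, 251.9]]
side off 1 [320.4, 177.0, 344.5, 220.4] 0.74 [[396.5, 198.2, 433.4, 225.6], [170.7, 236.9, 211.3, 270.8], [320.4, 177.0, 344.5, 220.4], [228.2, 239.4, 273.5, 265.6]]
('top',) [ 0.4201 -0.0544 -0.1145] 1153.094117647059 [742]
('side',) [ 0.4672 -0.094  -0.0625] 101.72156862745098 [797]
('top', 'side') [ 0.4677 -0.0941 -0.0088] 1269.6117647058825 [742, 797]
```

Call:
apply_moves(series=[{"jaw":0.34,"dx":0,"dy":0,"dz":0,"turn":0},{"jaw":0.36,"dx":0,"dy":0,"dz":0,"turn":0},{"jaw":0.365,"dx":0,"dy":0,"dz":0,"turn":0},{"jaw":0.365,"dx":0,"dy":0,"dz":0,"turn":0},{"jaw":0.365,"dx":0,"dy":0,"dz":-3,"turn":0}])

```text
time: 12.87
tool_pos: [0.4683, -0.0952, 0.1176]
tool_rot: [-0.001, 0.772, 0.636, -0.0]
contact_force: [-0.1, 0.1, 0.2]
gripper_width: 0.635
grasp_force: 0.0
```

Call:
apply_moves(series=[{"jaw":0.365,"dx":0,"dy":0,"dz":-5,"turn":0},{"jaw":0.365,"dx":8,"dy":2,"dz":-6,"turn":-0.02},{"jaw":0.365,"dx":18,"dy":5,"dz":-6,"turn":-0.05},{"jaw":0.365,"dx":27,"dy":8,"dz":-6,"turn":-0.08},{"jaw":0.365,"dx":32,"dy":9,"dz":-6,"turn":-0.08}])

```text
time: 13.28
tool_pos: [0.4843, -0.0644, 0.1243]
tool_rot: [-0.0, 0.745, 0.667, 0.0]
contact_force: [-1.6, -0.5, 1.2]
gripper_width: 0.635
grasp_force: 1.2
```

```bash
python3 - <<'E'
from h import *
s=state();print(s['tool_pos'],s['contact_force'],s['ft_torque'],s['time'],s['grasp_force'])
upfit(s['tool_pos'][:2],('side',))
E
```

```text
[ 0.48427598 -0.0643688   0.12428559] [-1.63330778 -0.49996992  1.21454972] [-0.10909053  0.32606934 -0.02619395] 13.2833 1.189244779307046
side off 9 [317.0, 180.2, 345.1, 218.0] 0.81 [[317.0, 180.2, 345.1, 218.0], [273.5, 249.8, 317.9, 289.1], [395.2, 200.5, 433.0, 226.6], [227.6, 239.0, 272.9, 266.4]]
('side',) [ 0.4751 -0.0908 -0.0529] 188.478431372549 [746]
('side',) [ 0.4751 -0.0908 -0.0529] 188.478431372549 [746]
```

The jar isn't in the grip: the pads closed past 56 mm with no force. I'll spend the last view on a composite of all three cameras.

```bash
python3 - <<'E'
from h import *
f=grab_frame('side');w=grab_frame('wrist');t=grab_frame('top')
pickle.dump((f,w,t),open('v10.pkl','wb'))
im=np.zeros((600,800,3),np.uint8)
im[:300,:400]=cv2.resize(f['pixels'][150:240,270:390],(400,300),interpolation=cv2.INTER_CUBIC)
im[:300,400:]=cv2.resize(t['pixels'][120:270,260:460],(400,300),interpolation=cv2.INTER_CUBIC)
im[300:,:480]=cv2.resize(w['pixels'],(480,300),interpolation=cv2.INTER_AREA)
im[300:,480:]=cv2.resize(w['pixels'][200:400,213:427],(320,300))
save('z',im)
E
```

```text
(no output)
```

View pics/z.png

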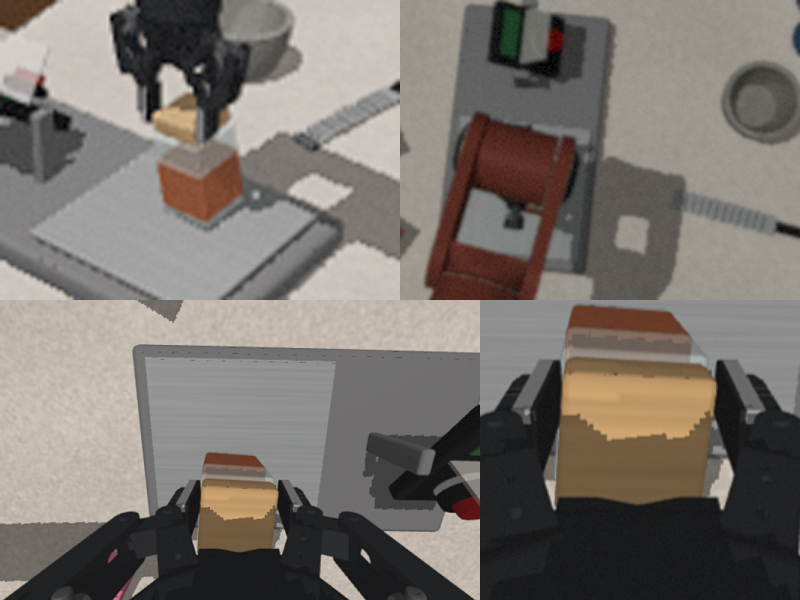

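The composite shows the jar leaning: the lid is under the gripper at wrist (240,515), with the spice part further up at (235,460). I'll fit its full pose numerically from the saved frames.

```bash
cat >> h.py <<'E'
def hullm(f,P,sc):
    h=cv2.convexHull(((proj(f,P)-f['o'])*sc).astype(np.float32)); m=np.zeros(f['shape'],np.uint8)
    cv2.fillConvexPoly(m,np.clip(h,-9999,9999).astype(np.int32),1);return m
def pose6(frames,center,starts,verbose=False):
    D=[]
    for f,sc,rad in frames:
        c=proj(f,[center])[0]; o=np.maximum(c-rad,0).astype(int); e=np.minimum(c+rad,[639,399]).astype(int)
        im=cv2.resize(f['pixels'][o[1]:e[1],o[0]:e[0]],None,fx=sc,fy=sc,interpolation=cv2.INTER_LINEAR)
        hsv=cv2.cvtColor(im,cv2.COLOR_RGB2HSV);H,S,V=[hsv[...,i].astype(int) for i in range(3)]
        lid=(H>=12)&(H<=24)&(S>75)&(V>60); sp=(H<12)&(S>100)&(V>40); dark=(V<60)
        g=dict(f);g['o']=o;g['shape']=im.shape[:2];D.append((g,sc,lid,sp,dark,V*0+1./max(1,(lid|sp).sum())))
        if verbose: print('lid',lid.sum(),'sp',sp.sum(),g['shape'])
    def cost(p):
        R=Ro.from_rotvec(p[3:]).as_matrix();tot=0
        for g,sc,lid,sp,dark,wt in D:
            def bx(s,a,b): return [p[:3]+R@[x*s,y*s,z] for x in(-1,1) for y in(-1,1) for z in(a,b)]
            ml=hullm(g,bx(.026,.09,.11),sc);ms=hullm(g,bx(.027,.002,.055),sc)
            camz=lambda P:(g['camera_from_world'][2,:3]@P)
            # nearer part hides other
            if camz(p[:3]+R@[0,0,.1])<camz(p[:3]+R@[0,0,.03]): ms=ms*(1-ml)
            else: ml=ml*(1-ms)
            tot+=(((ml!=lid)&~dark).sum()+((ms!=sp)&~dark).sum())*wt[0,0]
        return tot
    res=[]
    for s in starts:
        s=np.array(s,float);best=None
        for k in range(2):
            r=minimize(cost,s,method='Nelder-Mead',options=dict(maxiter=350,initial_simplex=np.vstack([s]*7)+np.vstack([np.zeros(6),np.diag([.015,.015,.01,.25,.25,.25])*(1-.5*k)])));s=r.x
        res.append((r.fun,r.x))
    res.sort(key=lambda a:a[0])
    for fun,x in res[:4]:
        R=Ro.from_rotvec(x[3:]).as_matrix(); low=min((x[:3]+R@[a*.028,b*.028,0])[2] for a in(-1,1) for b in(-1,1))
        print(round(fun,3),'base',x[:3].round(3),'axis',R[:,2].round(2),'xax',R[:,0].round(2),'low',round(low,3),'lid top',(x[:3]+R[:,2]*.11).round(3))
    return res
E
cat > p6.py <<'E'
from h import *
f,w,t=pickle.load(open('v10.pkl','rb'))
st=[]
for tx in(-.5,0,.5):
    for ty in (-.4,0,.4):
        R=Ro.from_rotvec([tx,ty,0])*Ro.from_euler('z',-.12)
        st.append([.475,-.085,.05,*R.as_rotvec()])
pose6([(f,4,35),(w,1,170)],[.475,-.08,.1],st,True)
E
time python3 p6.py
```

```text
lid 2323 sp 4628 (280, 280)
lid 9320 sp 1018 (323, 340)
0.821 base [ 0.47  -0.092  0.05 ] axis [0.11 0.08 0.99] xax [ 0.98 -0.2  -0.09] low 0.045 lid top [ 0.481 -0.084  0.159]
0.824 base [ 0.47  -0.093  0.049] axis [0.1  0.09 0.99] xax [ 0.96 -0.25 -0.07] low 0.044 lid top [ 0.481 -0.083  0.159]
0.825 base [ 0.468 -0.092  0.052] axis [0.12 0.07 0.99] xax [ 0.97 -0.23 -0.1 ] low 0.046 lid top [ 0.482 -0.084  0.161]
0.834 base [ 0.472 -0.094  0.05 ] axis [0.09 0.1  0.99] xax [ 0.98 -0.2  -0.07] low 0.045 lid top [ 0.482 -0.084  0.159]
real	0m4.195s
user	0m4.441s
sys	0m0.177s
```

```bash
python3 - <<'E'
from h import *
f,w,t=pickle.load(open('v10.pkl','rb'))
s=state();p=np.array(s['tool_pos']);q=s['tool_rot'];R=Ro.from_quat([q[1],q[2],q[3],q[0]]).as_matrix()
print(p,R[:,0],s['gripper_width'],s['grasp_force'],s['contact_force'])
for l,v in dict(tcp=[0,0,0],tipL=[0,-.027,.011],tipR=[0,.027,.011],xp=[.03,0,0]).items(): print(l,proj(w,[p+R@v])[0],proj(f,[p+R@v])[0])
hsv=cv2.cvtColor(w['pixels'],cv2.COLOR_RGB2HSV);H,S,V=[hsv[...,i].astype(int) for i in range(3)]
lid=(H>=12)&(H<=24)&(S>75)&(V>60)
lid[:, :220]=0;lid[:,420:]=0;lid[:230]=0
for r in range(235,345,8):
    c=np.where(lid[r])[0]; print(r,c.min() if len(c) else '',c.max() if len(c) else '',len(c),end=' | ')
n,lab,st,ce=cv2.connectedComponentsWithStats(((H<12)&(S>100)&(V>40)).astype(np.uint8));print([a for a in st[1:] if a[4]>100])
hs=cv2.cvtColor(f['pixels'],cv2.COLOR_RGB2HSV);H,S,V=[hs[...,i].astype(int) for i in range(3)]
for nm,m in(('lid',(H>=12)&(H<=24)&(S>75)&(V>60)),('sp',(H<12)&(S>100)&(V>40))):
    n,lab,st,ce=cv2.connectedComponentsWithStats(m.astype(np.uint8));print(nm,[(a,c.round(1)) for a,c in zip(st[1:],ce[1:]) if a[4]>30 and 290<a[0]<370])
E
```

```text
[ 0.48370236 -0.06555037  0.12400172] [ 1.12347068e-01  9.93669013e-01 -1.67407140e-04] 0.6324490408452459 1.0000474495245726 [-0.01855856 -1.45917473  0.31613954]
tcp [317.39578585 239.91369874] [323.10647567 194.26706815]
tipL [275.50531883 233.11091848] [330.21704912 200.17742254]
tipR [359.39354229 233.12681873] [316.13252202 194.41457308]
xp [317.36037606 191.82195011] [317.19034199 198.59763751]
235   0 | 243 270 360 91 | 251 269 367 99 | 259 267 371 105 | 267 267 369 103 | 275 267 368 102 | 283 266 367 102 | 291 266 366 101 | 299 266 365 100 | 307 265 364 100 | 315 265 363 99 | 323 264 361 98 | 331 263 360 98 | 339   0 | [array([ 272,  204,   80,   20, 1018], dtype=int32), array([603, 262,  37,  31, 813], dtype=int32)]
lid [(array([315, 178,  14,  16, 138], dtype=int32), array([323.1, 185.3]))]
sp [(array([ 298,   42,  192,   92, 7929], dtype=int32), array([402.2,  89.5])), (array([318, 196,  25,  20, 289], dtype=int32), array([330.3, 206.3]))]
```

Call:
apply_moves(series=[{"jaw":0.35,"dx":0,"dy":0,"dz":0,"turn":0},{"jaw":0.34,"dx":0,"dy":0,"dz":0,"turn":0},{"jaw":0.32,"dx":0,"dy":0,"dz":0,"turn":0},{"jaw":0.28,"dx":0,"dy":0,"dz":0,"turn":0},{"jaw":0.2,"dx":0,"dy":0,"dz":0,"turn":0}])

```text
time: 13.95
tool_pos: [0.4836, -0.0657, 0.1239]
tool_rot: [-0.0, 0.746, 0.666, -0.0]
contact_force: [0.0, 0.7, -1.1]
gripper_width: 0.798
grasp_force: 0.3
```

Call:
apply_moves(series=[{"jaw":0.1,"dx":0,"dy":0,"dz":0,"turn":0},{"jaw":0,"dx":0,"dy":0,"dz":0,"turn":0},{"jaw":0,"dx":0,"dy":0,"dz":-8,"turn":0},{"jaw":0,"dx":0,"dy":0,"dz":-20,"turn":0},{"jaw":0,"dx":0,"dy":0,"dz":-40,"turn":0}])

```text
time: 14.37
tool_pos: [0.4827, -0.0654, 0.1637]
tool_rot: [-0.001, 0.746, 0.666, -0.001]
contact_force: [0.2, -0.5, -0.6]
gripper_width: 0.998
grasp_force: 0.0
```

Call:
apply_moves(series=[{"jaw":0,"dx":0,"dy":0,"dz":-25,"turn":0},{"jaw":0,"dx":0,"dy":0,"dz":-50,"turn":0},{"jaw":0,"dx":0,"dy":0,"dz":-60,"turn":0},{"jaw":0,"dx":0,"dy":0,"dz":-60,"turn":0}])

```text
time: 14.7
tool_pos: [0.4858, -0.0663, 0.2289]
tool_rot: [0.003, 0.746, 0.666, 0.002]
contact_force: [-0.2, 0.4, -0.2]
gripper_width: 1.001
grasp_force: 0.0
```

```bash
cat > p7.py <<'E'
from h import *
f,w=grab_frame('side'),grab_frame('wrist')
pickle.dump((f,w),open('v11.pkl','wb'))
s=state();print(s['tool_pos'],s['contact_force'],s['time'])
st=[]
for tx in(-.5,0,.5,-1.4,1.4):
    for ty in (-.4,0,.4):
        R=Ro.from_rotvec([tx,ty,0])*Ro.from_euler('z',-.12)
        st.append([.475,-.085,.05,*R.as_rotvec()])
pose6([(f,4,35),(w,1,170)],[.475,-.08,.1],st,True)
E
python3 p7.py
```

```text
[ 0.48373409 -0.06565216  0.22414047] [-0.54822231 -0.49212892 -0.70544125] 14.8
lid 3546 sp 4633 (280, 280)
lid 3707 sp 433 (340, 340)
0.726 base [ 0.467 -0.09   0.039] axis [0.01 0.   1.  ] xax [ 0.95 -0.31 -0.  ] low 0.039 lid top [ 0.468 -0.089  0.149]
0.73 base [ 0.468 -0.093  0.039] axis [-0.    0.04  1.  ] xax [ 0.95 -0.32  0.01] low 0.037 lid top [ 0.468 -0.089  0.149]
0.744 base [ 0.469 -0.091  0.036] axis [-0.02  0.    1.  ] xax [ 0.95 -0.31  0.02] low 0.035 lid top [ 0.467 -0.091  0.146]
0.751 base [ 0.463 -0.087  0.041] axis [ 0.04 -0.02  1.  ] xax [ 0.94 -0.34 -0.05] low 0.039 lid top [ 0.468 -0.089  0.151]
```

```bash
cat >> h.py <<'E'
def lidfit(w,c,z=.156):
    "rays of the lid mask onto plane z -> rect of top face"
    hsv=cv2.cvtColor(w['pixels'],cv2.COLOR_RGB2HSV);H,S,V=[hsv[...,i].astype(int) for i in range(3)]
    m=((H>=10)&(H<=26)&(S>60)&(V>60)).astype(np.uint8)
    n,lab,st,ce=cv2.connectedComponentsWithStats(m); u=proj(w,[[*c,z]])[0]
    i=min(range(1,n),key=lambda i:np.hypot(*(ce[i]-u)) if st[i][4]>60 else 1e9)
    cn,_=cv2.findContours((lab==i).astype(np.uint8),cv2.RETR_EXTERNAL,cv2.CHAIN_APPROX_NONE)
    P=ray(w,max(cn,key=len)[:,0].astype(float),z)[:,:2]
    r=cv2.minAreaRect((P*1000).astype(np.float32));print('lid',st[i],'rect mm',np.round(r,1) if 0 else r, cv2.boxPoints(r).round(0).tolist())
E
python3 - <<'E'
from h import *
f,w=pickle.load(open('v11.pkl','rb'))
lidfit(w,(.468,-.09));lidfit(f,(.468,-.09))
g=grab_frame('top');pickle.dump(g,open('t11.pkl','wb'));lidfit(g,(.468,-.09))
E
```

```text
lid [ 268  193   68   69 3558] rect mm ((468.86578369140625, -84.21861267089844), (55.447078704833984, 51.21120834350586), 71.31041717529297) [[436.0, -102.0], [484.0, -119.0], [502.0, -66.0], [453.0, -50.0]]
lid [320 179  23  17 243] rect mm ((460.3638000488281, -71.80915832519531), (68.50350952148438, 66.3385009765625), 75.21876525878906) [[420.0, -96.0], [484.0, -113.0], [501.0, -47.0], [437.0, -30.0]]
lid [322 209  14  20 113] rect mm ((462.9106750488281, -93.37472534179688), (25.5323486328125, 55.831031799316406), 66.92459106445312) [[432.0, -94.0], [484.0, -116.0], [494.0, -93.0], [442.0, -71.0]]
```

```bash
python3 - <<'E'
from h import *
w=pickle.load(open('v11.pkl','rb'))[1]
p=np.array([.48373,-.06565,.22414]);q=state()['tool_rot'];R=Ro.from_quat([q[1],q[2],q[3],q[0]]).as_matrix()
for z in(.02,.01,0,-.01,-.02,-.03,-.04,-.05): print(z,proj(w,[p+R@[0,y,z] for y in(-.0425,.0425)]).round(0).tolist())
g=cv2.cvtColor(w['pixels'],cv2.COLOR_RGB2GRAY)
for r in range(225,300,8): # dark runs
    c=np.where(g[r]<70)[0]; sp=np.split(c,np.where(np.diff(c)>3)[0]+1); print(r,[(int(a[0]),int(a[-1])) for a in sp if len(a)>3])
plan((.468,-.086,.18,1.243),(.468,-.086,.115,1.243))
E
```

```text
0.02 [[253.0, 226.0], [378.0, 226.0]]
0.01 [[250.0, 232.0], [382.0, 231.0]]
0 [[246.0, 238.0], [385.0, 237.0]]
-0.01 [[242.0, 244.0], [389.0, 244.0]]
-0.02 [[238.0, 252.0], [394.0, 252.0]]
-0.03 [[233.0, 261.0], [399.0, 260.0]]
-0.04 [[227.0, 270.0], [404.0, 270.0]]
-0.05 [[220.0, 282.0], [411.0, 281.0]]
225 [(0, 22), (452, 520), (615, 639)]
233 [(0, 10), (452, 510), (515, 523), (621, 639)]
241 [(612, 639)]
249 [(224, 231), (406, 412), (610, 639)]
257 [(219, 232), (286, 293), (345, 366), (371, 378), (405, 418), (609, 639)]
265 [(194, 200), (213, 232), (405, 424), (437, 443), (607, 639)]
273 [(186, 193), (207, 233), (404, 430), (444, 450), (606, 639)]
281 [(179, 187), (201, 233), (404, 436), (450, 457), (605, 639)]
289 [(164, 187), (198, 232), (406, 439), (449, 471), (603, 639)]
297 [(111, 120), (151, 228), (410, 485), (602, 639)]
d [-22.1 -12.6  42.9] turn 0.215
d [ 0.   0.1 65. ] turn 0.0
```

Call:
apply_moves(series=[{"jaw":0,"dx":-10,"dy":-6,"dz":10,"turn":0.1},{"jaw":0,"dx":-22,"dy":-13,"dz":30,"turn":0.215},{"jaw":0,"dx":-22,"dy":-13,"dz":60,"turn":0.215},{"jaw":0,"dx":-22,"dy":-13,"dz":85,"turn":0.215},{"jaw":0,"dx":-22,"dy":-13,"dz":105,"turn":0.215}])

```text
time: 15.27
tool_pos: [0.4657, -0.0854, 0.1146]
tool_rot: [-0.002, 0.813, 0.582, -0.002]
contact_force: [-0.1, 0.0, 0.0]
gripper_width: 1.003
grasp_force: 0.0
```

Call:
apply_moves(series=[{"jaw":0,"dx":0,"dy":0,"dz":2,"turn":0},{"jaw":0,"dx":0,"dy":0,"dz":4,"turn":0},{"jaw":0,"dx":0,"dy":0,"dz":6,"turn":0},{"jaw":0,"dx":0,"dy":0,"dz":6,"turn":0}])

```text
time: 15.6
tool_pos: [0.4689, -0.0862, 0.1139]
tool_rot: [0.001, 0.813, 0.582, 0.0]
contact_force: [-0.5, -1.2, 0.5]
gripper_width: 0.999
grasp_force: 0.0
```

```bash
python3 - <<'E'
from h import *
s=state();print(s['tool_pos'],s['contact_force'],s['time'])
f,w=grab_frame('side'),grab_frame('wrist')
p=np.array(s['tool_pos']);q=s['tool_rot'];R=Ro.from_quat([q[1],q[2],q[3],q[0]]).as_matrix()
# jar edges upright predicted in wrist, vs lid mask
lidfit(w,(.468,-.086))
plan((.468,-.086,.092,1.243))
E
```

```text
[ 0.46890464 -0.08620318  0.11393467] [-0.48268228 -1.16136874  0.4792875 ] 15.6
lid [  259   212   114   109 11716] rect mm ((469.27874755859375, -83.33772277832031), (55.545372009277344, 50.905921936035156), 71.06851959228516) [[436.0, -101.0], [484.0, -118.0], [502.0, -65.0], [454.0, -49.0]]
d [-0.1 -1.3 22.5] turn -0.0
```

Now I'll lower slowly in small steps, watching the force.

Call:
apply_moves(series=[{"jaw":0,"dx":0,"dy":-1,"dz":2,"turn":0},{"jaw":0,"dx":1,"dy":-1,"dz":4,"turn":0},{"jaw":0,"dx":1,"dy":-1,"dz":6,"turn":0},{"jaw":0,"dx":1,"dy":-1,"dz":7,"turn":0}])

```text
time: 16.03
tool_pos: [0.4676, -0.0847, 0.1059]
tool_rot: [-0.0, 0.813, 0.582, -0.0]
contact_force: [-0.6, 0.7, 0.0]
gripper_width: 1.002
grasp_force: 0.0
```

Call:
apply_moves(series=[{"jaw":0,"dx":0,"dy":0,"dz":1,"turn":0},{"jaw":0,"dx":0,"dy":0,"dz":3,"turn":0},{"jaw":0,"dx":0,"dy":0,"dz":4,"turn":0}])

```text
time: 16.28
tool_pos: [0.4676, -0.0848, 0.1018]
tool_rot: [-0.0, 0.813, 0.582, -0.0]
contact_force: [-0.4, -0.5, 0.8]
gripper_width: 1.0
grasp_force: 0.0
```

Call:
apply_moves(series=[{"jaw":0,"dx":0,"dy":0,"dz":1,"turn":0},{"jaw":0,"dx":0,"dy":0,"dz":3,"turn":0},{"jaw":0,"dx":0,"dy":0,"dz":4,"turn":0}])

```text
time: 16.53
tool_pos: [0.4676, -0.0848, 0.0978]
tool_rot: [-0.0, 0.813, 0.582, -0.0]
contact_force: [-0.9, 0.1, -0.3]
gripper_width: 1.001
grasp_force: 0.0
```

Call:
apply_moves(series=[{"jaw":0,"dx":0,"dy":0,"dz":1,"turn":0},{"jaw":0,"dx":0,"dy":0,"dz":3,"turn":0},{"jaw":0,"dx":0,"dy":0,"dz":4,"turn":0}])

```text
time: 16.78
tool_pos: [0.4676, -0.0847, 0.0938]
tool_rot: [-0.0, 0.813, 0.582, -0.0]
contact_force: [-0.9, -0.7, -0.1]
gripper_width: 1.001
grasp_force: 0.0
```

Call:
apply_moves(series=[{"jaw":0.3,"dx":0,"dy":0,"dz":0,"turn":0},{"jaw":0.33,"dx":0,"dy":0,"dz":0,"turn":0},{"jaw":0.35,"dx":0,"dy":0,"dz":0,"turn":0},{"jaw":0.36,"dx":0,"dy":0,"dz":0,"turn":0},{"jaw":0.36,"dx":0,"dy":0,"dz":0,"turn":0}])

```text
time: 17.2
tool_pos: [0.4679, -0.0848, 0.0944]
tool_rot: [0.0, 0.813, 0.582, 0.0]
contact_force: [1.2, -0.1, 1.4]
gripper_width: 0.648
grasp_force: 36.4
```

Call:
apply_moves(series=[{"jaw":0.36,"dx":0,"dy":0,"dz":-3,"turn":0},{"jaw":0.36,"dx":2,"dy":1,"dz":-6,"turn":0},{"jaw":0.36,"dx":9,"dy":2,"dz":-6,"turn":-0.07},{"jaw":0.36,"dx":17,"dy":4,"dz":-6,"turn":-0.14},{"jaw":0.36,"dx":24,"dy":6,"dz":-6,"turn":-0.21}])

```text
time: 17.62
tool_pos: [0.4809, -0.0635, 0.0998]
tool_rot: [-0.0, 0.747, 0.665, -0.0]
contact_force: [0.2, -0.4, -2.6]
gripper_width: 0.647
grasp_force: 36.3
```

Call:
apply_moves(series=[{"jaw":0.36,"dx":0,"dy":0,"dz":0,"turn":0},{"jaw":0.36,"dx":0,"dy":0,"dz":1,"turn":0},{"jaw":0.36,"dx":0,"dy":0,"dz":2,"turn":0}])

```text
time: 17.87
tool_pos: [0.4808, -0.0641, 0.0978]
tool_rot: [-0.0, 0.748, 0.664, -0.0]
contact_force: [-0.0, -0.8, -3.3]
gripper_width: 0.651
grasp_force: 36.4
```

```bash
python3 - <<'E'
from h import *
s=state();print(s['tool_pos'],s['contact_force'],s['time'],s['ft_torque'])
w=grab_frame('wrist');lidfit(w,(.482,-.064),.16)
plan((.482,-.064,.0945,1.458))
E
```

```text
[ 0.48077514 -0.06407915  0.09779341] [-0.03649832 -0.7830141  -3.26030327] 17.8667 [-0.03125954 -0.02933175  0.07262182]
lid [  252   229   133   111 13313] rect mm ((481.9501037597656, -58.048343658447266), (48.68449020385742, 50.486629486083984), 83.1290512084961) [[454.0, -79.0], [504.0, -85.0], [510.0, -37.0], [460.0, -31.0]]
d [0.3 1.4 3. ] turn -0.007
```

Call:
apply_moves(series=[{"jaw":0.36,"dx":0,"dy":1,"dz":1,"turn":0},{"jaw":0.36,"dx":0,"dy":1,"dz":2,"turn":0},{"jaw":0.36,"dx":0,"dy":1,"dz":3,"turn":0},{"jaw":0.36,"dx":0,"dy":1,"dz":3.5,"turn":0},{"jaw":0.36,"dx":0,"dy":1,"dz":3.5,"turn":0}])

```text
time: 18.33
tool_pos: [0.482, -0.0642, 0.0945]
tool_rot: [-0.0, 0.748, 0.664, -0.0]
contact_force: [0.7, 0.6, -4.0]
gripper_width: 0.649
grasp_force: 36.4
```

Call:
apply_moves(series=[{"jaw":0.36,"dx":0,"dy":0,"dz":0.5,"turn":0},{"jaw":0.35,"dx":0,"dy":0,"dz":0.5,"turn":0},{"jaw":0.345,"dx":0,"dy":0,"dz":0.5,"turn":0},{"jaw":0.34,"dx":0,"dy":0,"dz":0.5,"turn":0},{"jaw":0.3,"dx":0,"dy":0,"dz":0.5,"turn":0}])

```text
time: 18.75
tool_pos: [0.4826, -0.0643, 0.0947]
tool_rot: [0.001, 0.748, 0.664, 0.0]
contact_force: [-0.1, -0.3, 0.3]
gripper_width: 0.699
grasp_force: 0.0
```

Call:
apply_moves(series=[{"jaw":0.15,"dx":0,"dy":0,"dz":0,"turn":0},{"jaw":0,"dx":0,"dy":0,"dz":0,"turn":0},{"jaw":0,"dx":0,"dy":0,"dz":0,"turn":0},{"jaw":0,"dx":0,"dy":0,"dz":-15,"turn":0},{"jaw":0,"dx":0,"dy":0,"dz":-40,"turn":0}])

```text
time: 19.17
tool_pos: [0.4797, -0.0634, 0.1313]
tool_rot: [-0.003, 0.748, 0.664, -0.002]
contact_force: [-0.0, -0.4, -0.3]
gripper_width: 1.002
grasp_force: 0.0
```

Call:
apply_moves(series=[{"jaw":0,"dx":0,"dy":0,"dz":-35,"turn":0},{"jaw":0,"dx":0,"dy":0,"dz":-70,"turn":0},{"jaw":0,"dx":0,"dy":0,"dz":-110,"turn":0},{"jaw":0,"dx":0,"dy":0,"dz":-130,"turn":0},{"jaw":0,"dx":0,"dy":0,"dz":-130,"turn":0}])

```text
time: 19.58
tool_pos: [0.4849, -0.0649, 0.2715]
tool_rot: [0.005, 0.748, 0.664, 0.003]
contact_force: [-0.4, 0.5, 0.6]
gripper_width: 1.001
grasp_force: 0.0
```

```bash
python3 - <<'E'
from h import *
s=state();print(s['tool_pos'],s['contact_force'],s['time'])
w=grab_frame('wrist');lidfit(w,(.482,-.064),.156)
f=grab_frame('side');t=grab_frame('top');pickle.dump((f,w,t),open('v12.pkl','wb'))
# red button blobs
for n,g in(('side',f),('top',t),('wrist',w)):
    hsv=cv2.cvtColor(g['pixels'],cv2.COLOR_RGB2HSV);H,S,V=[hsv[...,i].astype(int) for i in range(3)]
    m=(((H<5)|(H>174))&(S>140)&(V>60)).astype(np.uint8)
    k,lab,st,ce=cv2.connectedComponentsWithStats(m)
    print(n,[(a.tolist(),c.round(1).tolist()) for a,c in zip(st[1:],ce[1:]) if a[4]>12], proj(g,[[.70,-.09,.14]])[0])
    for x in('tare','panel'): print(x,[(d['extent'],round(d['conf'],2)) for d in spotter.outline_of(g,x)])
E
```

```text
[ 0.48493504 -0.06489169  0.27145702] [-0.35426789  0.49639663  0.58641978] 19.5833
lid [ 289  166   52   53 2692] rect mm ((483.2413330078125, -64.3449478149414), (53.216304779052734, 51.256813049316406), 83.09273529052734) [[455.0, -88.0], [505.0, -94.0], [512.0, -41.0], [461.0, -35.0]]
side [] [270.59468003 169.00305939]
tare []
panel [([248.7, 159.2, 290.7, 188.8], 0.6)]
top [([334, 135, 8, 10, 54], [337.3, 139.7]), ([288, 169, 10, 11, 22], [292.7, 173.7]), ([314, 174, 25, 19, 131], [324.2, 183.4]), ([299, 178, 4, 7, 13], [300.8, 181.1]), ([301, 180, 13, 12, 40], [307.8, 185.7]), ([330, 187, 7, 8, 22], [333.3, 190.6]), ([309, 194, 12, 11, 35], [314.7, 199.0]), ([293, 196, 10, 13, 33], [297.1, 200.6]), ([322, 199, 13, 10, 35], [327.7, 204.4]), ([310, 204, 6, 9, 23], [312.1, 207.3]), ([315, 209, 10, 5, 22], [319.4, 210.8]), ([303, 255, 12, 15, 32], [308.2, 261.9]), ([266, 261, 6, 10, 19], [269.4, 265.1]), ([265, 271, 21, 16, 72], [275.3, 278.7]), ([285, 273, 8, 13, 29], [288.9, 279.2]), ([318, 274, 8, 6, 20], [321.4, 276.2]), ([308, 277, 5, 8, 15], [309.7, 280.7]), ([293, 278, 14, 
[... 932 characters left out ...]
), ([213, 364, 10, 7, 17], [217.2, 368.4]), ([280, 367, 10, 9, 27], [284.0, 371.8]), ([223, 369, 8, 9, 25], [226.7, 372.8]), ([246, 368, 11, 10, 25], [251.3, 371.7]), ([208, 370, 11, 14, 35], [212.0, 377.2]), ([215, 372, 8, 9, 23], [218.6, 375.0]), ([200, 375, 7, 6, 16], [203.0, 377.6]), ([281, 377, 7, 9, 22], [283.8, 380.7]), ([269, 383, 13, 17, 57], [274.2, 391.1]), ([233, 389, 13, 11, 48], [239.2, 394.5]), ([228, 390, 5, 10, 17], [230.1, 394.3])] [326.1620853  135.33496544]
tare []
panel [([301.7, 120.0, 341.1, 160.9], 0.91)]
wrist [([483, 205, 21, 15, 85], [489.5, 214.1])] [520.88295207 188.30085277]
tare [([485.5, 208.2, 506.7, 222.0], 0.54)]
panel [([440.8, 131.9, 569.8, 218.9], 0.76)]
```

```bash
python3 - <<'E'
from h import *
f,w,t=pickle.load(open('v12.pkl','rb'))
for z in(.12,.14,.16): print(z,ray(t,[[337.3,139.7]],z)[0],ray(w,[[489.5,214.1]],z)[0])
T=w['camera_from_world'];c=-T[:3,:3].T@T[:3,3];print('cam',c,T[2,:3])
plan((.56,-.12,.25,1.458),(.69,-.25,.25,1.458))
E
```

```text
0.12 [ 0.69142306 -0.12217878  0.12      ] [ 0.67995632 -0.12309269  0.12      ]
0.14 [ 0.68655504 -0.12142706  0.14      ] [ 0.66789667 -0.11498191  0.14      ]
0.16 [ 0.68168702 -0.12067533  0.16      ] [ 0.65583702 -0.10687113  0.16      ]
cam [0.49166178 0.00354579 0.43227205] [-0.02074076 -0.27171895 -0.96215312]
d [-46.4  84.5  12.4] turn -0.005
d [-114.5  143.8   -0.4] turn -0.0
```

Call:
apply_moves(series=[{"jaw":0,"dx":-10,"dy":18,"dz":2,"turn":0},{"jaw":0,"dx":-20,"dy":37,"dz":4,"turn":0},{"jaw":0,"dx":-31,"dy":56,"dz":6,"turn":0},{"jaw":0,"dx":-42,"dy":75,"dz":8,"turn":0},{"jaw":0,"dx":-46,"dy":84,"dz":12,"turn":0}])

```text
time: 20.45
tool_pos: [0.5613, -0.1211, 0.2515]
tool_rot: [0.0, 0.748, 0.664, -0.0]
contact_force: [-0.1, 0.1, 1.0]
gripper_width: 0.999
grasp_force: 0.0
```

Call:
apply_moves(series=[{"jaw":0.5,"dx":-22,"dy":28,"dz":0,"turn":0},{"jaw":1,"dx":-45,"dy":56,"dz":0,"turn":0},{"jaw":1,"dx":-68,"dy":84,"dz":0,"turn":0},{"jaw":1,"dx":-92,"dy":112,"dz":0,"turn":0},{"jaw":1,"dx":-114,"dy":134,"dz":0,"turn":0}])

```text
time: 20.87
tool_pos: [0.6807, -0.2497, 0.2509]
tool_rot: [-0.001, 0.748, 0.664, -0.0]
contact_force: [0.5, -0.0, 0.9]
gripper_width: 0.297
grasp_force: 0.0
```

```bash
cat >> h.py <<'E'
def redcap(w,z=.14,c=(.689,-.12)):
    hsv=cv2.cvtColor(w['pixels'],cv2.COLOR_RGB2HSV);H,S,V=[hsv[...,i].astype(int) for i in range(3)]
    m=(((H<6)|(H>172))&(S>110)&(V>60)).astype(np.uint8);u=proj(w,[[*c,z]])[0]
    n,lab,st,ce=cv2.connectedComponentsWithStats(m)
    i=min(range(1,n),key=lambda i:np.hypot(*(ce[i]-u)) if st[i][4]>60 else 1e9)
    cn,_=cv2.findContours((lab==i).astype(np.uint8),cv2.RETR_EXTERNAL,cv2.CHAIN_APPROX_NONE);cn=max(cn,key=len)
    return cv2.fitEllipse(cv2.convexHull(cn)),st[i],u,(lab==i)
E
python3 - <<'E'
from h import *
w=grab_frame('wrist');pickle.dump(w,open('wa.pkl','wb'));s=state();print(s['tool_pos'],s['time'],s['gripper_width'])
print(redcap(w)[:3])
E
```

```text
[ 0.68220063 -0.25407192  0.249122  ] 20.9167 0.20513815994928117
(((314.1999206542969, 52.28118133544922), (33.99132537841797, 38.82417297363281), 179.67434692382812), array([ 298,   33,   33,   39, 1042], dtype=int32), array([309.58529823,  47.79009134]))
```

Call:
apply_moves(series=[{"jaw":1,"dx":-10,"dy":-20,"dz":0,"turn":0},{"jaw":1,"dx":-20,"dy":-45,"dz":0,"turn":0},{"jaw":1,"dx":-40,"dy":-70,"dz":0,"turn":0},{"jaw":1,"dx":-50,"dy":-80,"dz":0,"turn":0},{"jaw":1,"dx":-50,"dy":-80,"dz":0,"turn":0}])

```text
time: 21.33
tool_pos: [0.5924, -0.2902, 0.2518]
tool_rot: [-0.0, 0.749, 0.663, -0.0]
contact_force: [0.5, 0.2, 0.6]
gripper_width: -0.001
grasp_force: 0.0
```

```bash
python3 - <<'E'
from h import *
w=grab_frame('wrist');pickle.dump(w,open('wb.pkl','wb'));s=state();print(s['tool_pos'],s['time'],s['gripper_width'])
print(redcap(w)[:3])
E
```

```text
[ 0.59367234 -0.28930786  0.25194373] 21.3833 0.0022065525997624303
(((405.2686462402344, -4.156928062438965), (29.539276123046875, 34.267887115478516), 53.45737075805664), array([389,   0,  32,  12, 284], dtype=int32), array([410.16558964, -21.09502083]))
```

Call:
apply_moves(series=[{"jaw":1,"dx":20,"dy":0,"dz":0,"turn":0},{"jaw":1,"dx":45,"dy":5,"dz":0,"turn":0},{"jaw":1,"dx":70,"dy":10,"dz":0,"turn":0},{"jaw":1,"dx":70,"dy":10,"dz":0,"turn":0}])

```text
time: 21.72
tool_pos: [0.6145, -0.2159, 0.252]
tool_rot: [-0.001, 0.746, 0.666, 0.001]
contact_force: [1.0, 0.0, 0.1]
gripper_width: 0.001
grasp_force: 0.0
```

```bash
python3 - <<'E'
from h import *
w=grab_frame('wrist');pickle.dump(w,open('wb.pkl','wb'));s=state();print(s['tool_pos'],s['time'])
print(redcap(w)[:3])
fr=[pickle.load(open('wa.pkl','rb')),w]
t=pickle.load(open('v12.pkl','rb'))[2]
uv=[redcap(f)[0][0] for f in fr]
def res(p): return np.concatenate([proj(f,[p])[0]-u for f,u in zip(fr,uv)])
r=least_squares(res,[.69,-.12,.14]);print('cap',r.x,r.fun); print(proj(t,[r.x]),redcap(t)[:2])
# disc fit: centre + lean, yaw of scale; compare red masks (cap top disc r=16 + side)
yaw=1.458
def disc(p):
    th,ph=p[3],p[4]
    right=-np.array([np.cos(yaw+ph),np.sin(yaw+ph),0]); n=np.sin(th)*right+np.array([0,0,np.cos(th)])
    u=np.cross(n,np.cross(right,n));u/=np.linalg.norm(u);v=np.cross(n,u);a=np.linspace(0,2*np.pi,40)
    return [np.array(p[:3])+.016*(np.cos(k)*u+np.sin(k)*v)-d*n for d in(0,.010) for k in a]
M=[redcap(f)[3] for f in fr]
def cost(p): return sum(np.abs(hullmask(f,disc(p))-m).sum() for f,m in zip(fr,M))
for th in(.42,.52,.62):
    x0=np.array([*r.x,th,0]);q=minimize(cost,x0,method='Nelder-Mead',options=dict(initial_simplex=np.vstack([x0]*6)+np.vstack([np.zeros(5),np.diag([.004,.004,.004,.1,.05])])))
    print(q.x.round(4),q.fun,[m.sum() for m in M])
E
```

```text
[ 0.61393852 -0.21774103  0.25195335] 21.7667
(((386.6937561035156, 82.83159637451172), (33.055946350097656, 36.426700592041016), 30.07135009765625), array([370,  66,  34,  35, 949], dtype=int32), array([388.80752723,  80.93946098]))
cap [ 0.69272816 -0.11892426  0.11612003] [-0.0335801   0.08386852  0.03524592 -0.08640294]
[[336.12616191 139.60547796]] (((337.135986328125, 139.92941284179688), (8.12352180480957, 10.744222640991211), 7.791341781616211), array([334, 135,   8,  10,  66], dtype=int32))
[ 0.6929 -0.1199  0.1167  0.3041  0.0393] 106.46274509803922 [np.int64(1042), np.int64(949)]
[ 0.693  -0.1207  0.1158  0.4772  0.053 ] 119.63137254901962 [np.int64(1042), np.int64(949)]
[ 0.6926 -0.1225  0.1161  0.7687 -0.0246] 99.30588235294118 [np.int64(1042), np.int64(949)]
```

Call:
apply_moves(series=[{"jaw":1,"dx":18,"dy":12,"dz":-30,"turn":0},{"jaw":1,"dx":36,"dy":24,"dz":-60,"turn":0},{"jaw":1,"dx":60,"dy":36,"dz":-70,"turn":0},{"jaw":1,"dx":80,"dy":48,"dz":-70,"turn":0},{"jaw":1,"dx":80,"dy":48,"dz":-70,"turn":0}])

```text
time: 22.18
tool_pos: [0.6723, -0.1438, 0.3236]
tool_rot: [0.001, 0.746, 0.666, 0.002]
contact_force: [-0.3, 0.2, -1.2]
gripper_width: -0.002
grasp_force: 0.0
```

```bash
cat > hd.py <<'E'
from h import *
import os
if not os.path.exists('wc.pkl'): pickle.dump(grab_frame('wrist'),open('wc.pkl','wb'))
w=pickle.load(open('wc.pkl','rb'));s=state();print(s['tool_pos'],s['time'])
side,_,top=pickle.load(open('v12.pkl','rb'))
C=np.array([.6928,-.1205,.116])
def basis(th,ph):
    right=-np.array([np.cos(1.458+ph),np.sin(1.458+ph),0]);n=np.sin(th)*right+np.array([0,0,np.cos(th)])
    v=np.cross(n,-right);v/=np.linalg.norm(v);u=np.cross(v,n);return u,v,n  # u upslope
fr=[(w,),(top,),(side,)];M=[]
for (f,) in fr:
    hsv=cv2.cvtColor(f['pixels'],cv2.COLOR_RGB2HSV);H,S,V=[hsv[...,i].astype(int) for i in range(3)]
    m=(V<38)|((H>45)&(H<85)&(S>90))|(((H<6)|(H>172))&(S>110)&(V>60))
    c=proj(f,[C])[0];rad=140 if f is w else 45
    yy,xx=np.mgrid[:400,:640];m&=(abs(xx-c[0])<rad)&(abs(yy-c[1])<rad)
    m=cv2.morphologyEx(m.astype(np.uint8),cv2.MORPH_CLOSE,np.ones((3,3)))
    n,lab,st,ce=cv2.connectedComponentsWithStats(m)
    i=min(range(1,n),key=lambda i:np.hypot(*(ce[i]-c))-st[i][4]**.5)
    print('px',c,st[i],proj(f,[C+[0,.06,0]])[0])
    cn=np.vstack([q for q in cv2.findContours((lab==i).astype(np.uint8),cv2.RETR_EXTERNAL,cv2.CHAIN_APPROX_NONE)[0]])
    k=np.zeros((400,640),np.uint8);cv2.fillConvexPoly(k,cv2.convexHull(cn),1);M.append(k)
def model(p):
    th,ph,h,a,tk=p;u,v,n=basis(th,ph);P=C-h*n
    q=[P+x*u+y*v+z*n for x in(-a,.12-a) for y in(-.046,.046) for z in(0,-tk)]
    for r,z in((.024,h-.011),(.016,h)): q+=[P+z*n+r*(np.cos(k)*u+np.sin(k)*v) for k in np.linspace(0,6.28,24)]
    return q
def cost(p,ix=(0,1,2)): return sum(np.abs(hullmask(fr[i][0],model(p))-M[i]).sum()/M[i].sum() for i in ix)+100*max(0,.004-p[4])+100*max(0,p[4]-.03)
for ix in((0,),(0,1,2)):
  for th in(.42,.52,.62):
    x0=np.array([th,0,.03,.03,.012]);q=minimize(cost,x0,args=(ix,),method='Nelder-Mead',options=dict(maxiter=250,initial_simplex=np.vstack([x0]*6)+np.vstack([np.zeros(5),np.diag([.1,.05,.006,.01,.006])])))
    print(ix,q.x.round(4),round(q.fun,4))
E
python3 hd.py
```

```text
[ 0.67097188 -0.1453319   0.32221743] 22.2333
px [331.18087149 156.79130952] [298 155  64  13 549] [326.1493937 107.8798184]
px [336.66679406 139.57855342] [305 121  37  38 686] [316.0209754  140.05342702]
px [278.13387988 171.90195189] [281 173   2   6  11] [267.53408821 179.66873845]
(0,) [ 1.5023 -0.2145 -0.0443  0.526   0.0086] 0.7736
(0,) [ 1.5476 -0.7884  0.006   0.3682  0.0041] 1.1956
(0,) [ 1.5158 -0.438   0.006   0.1741  0.0042] 1.1895
(0, 1, 2) [ 8.795e-01 -2.853e-01  4.800e-03  9.770e-02  3.000e-04] 14.0875
(0, 1, 2) [ 6.724e-01  4.800e-03  9.600e-03  9.410e-02 -1.000e-04] 14.8417
(0, 1, 2) [ 6.956e-01 -2.890e-02  8.900e-03  7.710e-02  1.000e-04] 15.4559
```

```bash
python3 - <<'E'
import re
s=open('hd.py').read()
a=s.index("    n,lab,st,ce");b=s.index("    k=np.zeros")
s=s[:a]+"""    m[int(c[1])+(45 if f is w else 45):]=0
    n,lab,st,ce=cv2.connectedComponentsWithStats(m)
    keep=[i for i in range(1,n) if st[i][4]>(80 if f is w else 8)]
    print('px',c.round(),[st[i].tolist() for i in keep])
    if f is side: M.append(None);continue
    cn=np.argwhere(np.isin(lab,keep))[:,::-1].astype(np.int32).copy()
"""+s[b:]
s=s.replace("((0,),(0,1,2))","((0,),(0,1))")
open('hd2.py','w').write(s)
E
python3 hd2.py
```

```text
[ 0.67097188 -0.1453319   0.32221743] 22.2333
px [331. 157.] [[294, 78, 80, 61, 2899], [298, 155, 64, 13, 549]]
px [337. 140.] [[305, 121, 37, 38, 686], [292, 166, 48, 18, 441], [343, 180, 8, 4, 22]]
px [278. 172.] [[309, 127, 4, 12, 42], [318, 127, 6, 8, 46], [250, 172, 31, 14, 145], [281, 173, 2, 6, 11], [286, 184, 5, 5, 19]]
(0,) [ 0.5342 -0.0327  0.0338  0.0367  0.0049] 0.0308
(0,) [ 0.6015 -0.0177  0.0293  0.0361  0.0083] 0.0234
(0,) [ 0.6249 -0.0181  0.031   0.0391  0.0126] 0.0235
(0, 1) [ 0.4864 -0.0297  0.0334  0.0367  0.007 ] 0.6478
(0, 1) [ 0.5277 -0.017   0.0315  0.0376  0.0101] 0.641
(0, 1) [ 0.5744 -0.0149  0.0346  0.0425  0.0175] 0.6282
```

```bash
sed -i 's/m\[int(c\[1\])+(45 if f is w else 45):\]=0/m[int(c[1])+(45 if f is w else 22):]=0/' hd2.py; sed -i 's/-100\*/-100*/; s/max(0,p\[4\]-.03)/max(0,p[4]-.014)+100*max(0,p[2]-.037)/' hd2.py; python3 hd2.py | tail -6
```

```text
(0,) [ 0.5533 -0.0232  0.0319  0.0358  0.005 ] 0.026
(0,) [ 0.58   -0.0197  0.0308  0.0359  0.0064] 0.0234
(0,) [ 0.6089 -0.0198  0.0314  0.0382  0.0102] 0.0237
(0, 1) [ 0.592  -0.0171  0.0301  0.0351  0.0049] 0.0805
(0, 1) [ 0.5914 -0.0156  0.0314  0.0369  0.0075] 0.078
(0, 1) [ 0.6031 -0.0134  0.0324  0.0389  0.0101] 0.0841
```

```bash
python3 - <<'E'
from h import *
w=pickle.load(open('wc.pkl','rb'))
s=state();p=np.array(s['tool_pos']);q=s['tool_rot'];R=Ro.from_quat([q[1],q[2],q[3],q[0]]).as_matrix()
for x in(.011,0,-.011):
  print(x,[(z,proj(w,[p+R@[x,y,z] for y in(-.0145,.0145)]).round(0).astype(int).tolist()) for z in(.019,.005,-.01,-.025)])
g=cv2.cvtColor(w['pixels'],cv2.COLOR_RGB2GRAY)
for r in range(196,290,6):
    c=np.where(g[r,230:410]<75)[0]+230; sp=np.split(c,np.where(np.diff(c)>3)[0]+1); print(r,[(int(a[0]),int(a[-1])) for a in sp if len(a)>3], g[r,300:336:6])
E
```

```text
0.011 [(0.019, [[294, 214], [338, 214]]), (0.005, [[292, 221], [339, 221]]), (-0.01, [[290, 230], [341, 230]]), (-0.025, [[287, 240], [343, 240]])]
0 [(0.019, [[294, 230], [337, 230]]), (0.005, [[293, 238], [339, 238]]), (-0.01, [[290, 248], [341, 248]]), (-0.025, [[288, 260], [343, 260]])]
-0.011 [(0.019, [[295, 245], [337, 245]]), (0.005, [[293, 254], [338, 254]]), (-0.01, [[291, 265], [340, 265]]), (-0.025, [[288, 278], [342, 278]])]
196 [] [118 117 116 117 118 117]
202 [] [95 94 87 92 88 83]
208 [] [187 198 192 195 201 195]
214 [] [200 200 197 199 193 195]
220 [] [202 196 195 199 202 190]
226 [] [198 194 198 191 195 188]
232 [] [202 197 196 195 199 195]
238 [(316, 321)] [195 127 110  36 108 108]
244 [(316, 321)] [198 109 109  30 111 107]
250 [(292, 304), (315, 321), (333, 344)] [ 36 111 109  33 112 110]
256 [(291, 303), (315, 321), (334, 346)] [ 36 111 111  29 111 109]
262 [(289, 302), (315, 322), (334, 348)] [ 35 108 110  28 112 110]
268 [(288, 302), (315, 322), (331, 349)] [ 29 106 129  35 131  82]
274 [(283, 353)] [34 34 47 50 63 37]
280 [(234, 262), (281, 356), (375, 402)] [34 35 34 50 30 35]
286 [(230, 409)] [37 38 28 45 34 36]
```

```bash
python3 - <<'E'
from h import *
plan((.6914,-.1320,.20,1.44),(.6914,-.1320,.125,1.44)); print(state()['contact_force'])
E
```

```text
d [ 15.6  18.7 122.2] turn 0.016
d [ 0. -0. 75.] turn 0.0
[-0.54424643 -0.38903848 -0.48288597]
```

Call:
apply_moves(series=[{"jaw":1,"dx":5,"dy":7,"dz":25,"turn":0.01},{"jaw":1,"dx":10,"dy":14,"dz":55,"turn":0.016},{"jaw":1,"dx":15,"dy":19,"dz":85,"turn":0.016},{"jaw":1,"dx":15,"dy":19,"dz":115,"turn":0.016},{"jaw":1,"dx":15,"dy":19,"dz":122,"turn":0.016}])

```text
time: 22.65
tool_pos: [0.6868, -0.1339, 0.1919]
tool_rot: [-0.005, 0.753, 0.658, -0.003]
contact_force: [-0.5, -0.1, -1.8]
gripper_width: -0.001
grasp_force: 0.0
```

```bash
python3 - <<'E'
from h import *
plan((.6914,-.1320,.125,1.44)); s=state();print(s['tool_pos'],s['contact_force'])
f,w=grab_frame('side'),grab_frame('wrist');pickle.dump((f,w),open('v13.pkl','wb'))
print('cap in wrist',redcap(w,.116,(.6928,-.1205))[:3])
p=np.array(s['tool_pos']);q=s['tool_rot'];R=Ro.from_quat([q[1],q[2],q[3],q[0]]).as_matrix()
g=cv2.cvtColor(f['pixels'],cv2.COLOR_RGB2GRAY)
for z in(.019,0,-.015,-.03): print(z,proj(f,[p+R@[0,0,z]])[0].round(1))
c=proj(f,[p])[0].astype(int)
for r in range(c[1]-16,c[1]+14,2): print(r,g[r,c[0]-14:c[0]+15:2])
E
```

```text
d [ 2.4  5.1 66.8] turn -0.004
[ 0.68675853 -0.13390183  0.19186322] [-0.51525304 -0.13546227 -1.82685746]
cap in wrist (((322.5943603515625, 191.1607208251953), (22.43897247314453, 35.53968048095703), 91.10919952392578), array([305, 193,  36,  10, 271], dtype=int32), array([323.36657535, 188.06209929]))
0.019 [281.  155.9]
0 [280.6 150.8]
-0.015 [280.3 146.7]
-0.03 [280.  142.5]
134 [114 116 114 115  77  37  37  34  47  36  33  38  65  65  65]
136 [115 108 116 113 115  75  67  29  33  42  74  63  64  62  64]
138 [117 117 113 119 116  83 119  41  26  38  63  63  63  59  69]
140 [117 113 113 114 115  82  92  68  23  36  62  65  66  59  67]
142 [120 115 116 114 107  72  90  79  25  36  63  62  67  64  62]
144 [116 117 115  92  63  68  68  81  29  41  64  63  59  62  66]
146 [112 105  55  54  63  68  91 104  71  61  66  66  63 100 172]
148 [ 83  57  55  64  66  62  63  60  61  65  60  68 162 200 197]
150 [ 60  66  61  64  58  60  62  63  56  57  92 172 199 196 197]
152 [ 57  62  62  58  61  64  63  58  61 163 201 200 197 196 198]
154 [ 66  62  59  60  60  63  62  74 178 199 196 197 196 198 195]
156 [ 60  55  58  59  56  60 119 204 201 197 196 196 195 192 195]
158 [ 91 158 132  69  78 169 200 199 196 193 194 195 194 195 195]
160 [163 170 171 183 186 203 194 195 196 195 194 194 194 195 194]
162 [172 173 195 205 206 204 199 200 196 196 194 192 194 191 191]
```

Call:
apply_moves(series=[{"jaw":1,"dx":0,"dy":0,"dz":15,"turn":0},{"jaw":1,"dx":0,"dy":0,"dz":35,"turn":0},{"jaw":1,"dx":0,"dy":0,"dz":52,"turn":0},{"jaw":1,"dx":0,"dy":0,"dz":62,"turn":0},{"jaw":1,"dx":0,"dy":0,"dz":67,"turn":0}])

```text
time: 23.17
tool_pos: [0.6902, -0.1344, 0.1327]
tool_rot: [0.0, 0.753, 0.658, -0.0]
contact_force: [-0.7, -0.4, 0.0]
gripper_width: 0.002
grasp_force: 0.0
```

Call:
apply_moves(series=[{"jaw":1,"dx":0,"dy":0,"dz":0,"turn":0},{"jaw":1,"dx":0,"dy":0,"dz":0,"turn":0}])

```text
time: 23.33
tool_pos: [0.691, -0.1344, 0.1345]
tool_rot: [0.001, 0.753, 0.658, 0.001]
contact_force: [0.1, 1.1, 0.3]
gripper_width: 0.001
grasp_force: 0.0
```

```bash
python3 - <<'E'
from h import *
plan((.6914,-.1320,.125,1.44)); s=state();print(s['tool_pos'],s['contact_force'],s['time'])
E
```

```text
d [2.5 0.  9.5] turn -0.003
[ 0.69100599 -0.1344293   0.13446934] [0.08099557 1.10122988 0.27882271] 23.3333
```

Call:
apply_moves(series=[{"jaw":1,"dx":1,"dy":0,"dz":3,"turn":0},{"jaw":1,"dx":2,"dy":0,"dz":6,"turn":0},{"jaw":1,"dx":2,"dy":0,"dz":9,"turn":0},{"jaw":1,"dx":2,"dy":0,"dz":12,"turn":0},{"jaw":1,"dx":2,"dy":0,"dz":12,"turn":0}])

```text
time: 23.75
tool_pos: [0.6901, -0.1319, 0.1202]
tool_rot: [-0.001, 0.753, 0.658, -0.0]
contact_force: [-1.2, 0.1, -0.7]
gripper_width: 0.0
grasp_force: 0.0
```

Call:
apply_moves(series=[{"jaw":1,"dx":0,"dy":0,"dz":1,"turn":0},{"jaw":1,"dx":0,"dy":0,"dz":2,"turn":0},{"jaw":1,"dx":0,"dy":0,"dz":3,"turn":0},{"jaw":1,"dx":0,"dy":0,"dz":4,"turn":0},{"jaw":1,"dx":0,"dy":0,"dz":4,"turn":0}])

```text
time: 24.17
tool_pos: [0.6904, -0.1321, 0.1169]
tool_rot: [-0.0, 0.753, 0.658, -0.0]
contact_force: [0.3, 0.5, -0.8]
gripper_width: -0.001
grasp_force: 0.0
```

Call:
apply_moves(series=[{"jaw":1,"dx":0,"dy":0,"dz":1,"turn":0},{"jaw":1,"dx":0,"dy":0,"dz":2,"turn":0},{"jaw":1,"dx":0,"dy":0,"dz":3,"turn":0},{"jaw":1,"dx":0,"dy":0,"dz":4,"turn":0},{"jaw":1,"dx":0,"dy":0,"dz":4,"turn":0}])

```text
time: 24.58
tool_pos: [0.6904, -0.1321, 0.1127]
tool_rot: [-0.0, 0.753, 0.658, -0.0]
contact_force: [0.1, -0.9, 0.2]
gripper_width: -0.001
grasp_force: 0.0
```

Call:
apply_moves(series=[{"jaw":1,"dx":0,"dy":0,"dz":1,"turn":0},{"jaw":1,"dx":0,"dy":0,"dz":2,"turn":0},{"jaw":1,"dx":0,"dy":0,"dz":3,"turn":0},{"jaw":1,"dx":0,"dy":0,"dz":3,"turn":0}])

```text
time: 24.92
tool_pos: [0.6904, -0.1321, 0.1097]
tool_rot: [-0.0, 0.753, 0.658, -0.0]
contact_force: [0.0, -0.0, -0.5]
gripper_width: 0.0
grasp_force: 0.0
```

Call:
apply_moves(series=[{"jaw":1,"dx":0,"dy":0,"dz":1,"turn":0},{"jaw":1,"dx":0,"dy":0,"dz":2,"turn":0},{"jaw":1,"dx":0,"dy":0,"dz":2,"turn":0}])

```text
time: 25.17
tool_pos: [0.6904, -0.1321, 0.1078]
tool_rot: [-0.0, 0.753, 0.658, -0.0]
contact_force: [0.0, 0.1, 0.2]
gripper_width: -0.0
grasp_force: 0.0
```

Call:
apply_moves(series=[{"jaw":1,"dx":0,"dy":0,"dz":1,"turn":0},{"jaw":1,"dx":0,"dy":0,"dz":2,"turn":0},{"jaw":1,"dx":0,"dy":0,"dz":2,"turn":0}])

```text
time: 25.42
tool_pos: [0.6904, -0.1321, 0.1058]
tool_rot: [-0.0, 0.753, 0.658, -0.0]
contact_force: [0.1, 0.4, -0.5]
gripper_width: -0.002
grasp_force: 0.0
```

Call:
apply_moves(series=[{"jaw":1,"dx":0,"dy":0,"dz":1,"turn":0},{"jaw":1,"dx":0,"dy":0,"dz":2,"turn":0},{"jaw":1,"dx":0,"dy":0,"dz":2,"turn":0}])

```text
time: 25.67
tool_pos: [0.6904, -0.1321, 0.1038]
tool_rot: [-0.0, 0.753, 0.658, -0.0]
contact_force: [-0.3, -0.2, -0.2]
gripper_width: 0.002
grasp_force: 0.0
```

Call:
apply_moves(series=[{"jaw":1,"dx":0,"dy":0,"dz":1,"turn":0},{"jaw":1,"dx":0,"dy":0,"dz":2,"turn":0},{"jaw":1,"dx":0,"dy":0,"dz":2,"turn":0}])

```text
time: 25.92
tool_pos: [0.6904, -0.1321, 0.1018]
tool_rot: [-0.0, 0.753, 0.658, -0.0]
contact_force: [-1.4, 0.8, 0.4]
gripper_width: -0.0
grasp_force: 0.0
```

Call:
apply_moves(series=[{"jaw":1,"dx":0,"dy":0,"dz":1,"turn":0},{"jaw":1,"dx":0,"dy":0,"dz":2,"turn":0},{"jaw":1,"dx":0,"dy":0,"dz":2,"turn":0}])

```text
time: 26.17
tool_pos: [0.6908, -0.1322, 0.1005]
tool_rot: [0.0, 0.753, 0.658, 0.0]
contact_force: [0.2, 0.7, 2.3]
gripper_width: 0.001
grasp_force: 0.9
```

Call:
apply_moves(series=[{"jaw":1,"dx":0.6,"dy":0,"dz":0.8,"turn":0},{"jaw":1,"dx":1.1,"dy":0,"dz":1.7,"turn":0},{"jaw":1,"dx":1.7,"dy":0,"dz":2.5,"turn":0},{"jaw":1,"dx":1.7,"dy":0,"dz":2.5,"turn":0}])

```text
time: 26.5
tool_pos: [0.691, -0.1305, 0.098]
tool_rot: [0.0, 0.753, 0.658, 0.0]
contact_force: [-1.0, -0.8, 3.3]
gripper_width: -0.001
grasp_force: 1.8
```

Call:
apply_moves(series=[{"jaw":1,"dx":0.6,"dy":0,"dz":0.8,"turn":0},{"jaw":1,"dx":1.1,"dy":0,"dz":1.7,"turn":0},{"jaw":1,"dx":1.1,"dy":0,"dz":1.7,"turn":0}])

```text
time: 26.75
tool_pos: [0.6912, -0.1294, 0.0963]
tool_rot: [0.0, 0.753, 0.658, 0.0]
contact_force: [-0.5, -0.0, 6.1]
gripper_width: -0.004
grasp_force: 2.4
```

Call:
apply_moves(series=[{"jaw":1,"dx":0.6,"dy":0,"dz":0.8,"turn":0},{"jaw":1,"dx":0.6,"dy":0,"dz":0.8,"turn":0}])

```text
time: 26.92
tool_pos: [0.6913, -0.1289, 0.0957]
tool_rot: [0.0, 0.753, 0.658, 0.0]
contact_force: [-1.2, -0.1, 5.5]
gripper_width: 0.001
grasp_force: 2.7
```

Call:
apply_moves(series=[{"jaw":1,"dx":0.6,"dy":0,"dz":0.8,"turn":0},{"jaw":1,"dx":0.6,"dy":0,"dz":0.8,"turn":0}])

```text
time: 27.08
tool_pos: [0.6914, -0.1284, 0.095]
tool_rot: [0.0, 0.753, 0.658, -0.0]
contact_force: [-1.6, -1.3, 6.4]
gripper_width: -0.001
grasp_force: 2.9
```

Call:
apply_moves(series=[{"jaw":1,"dx":0.5,"dy":0,"dz":0.8,"turn":0},{"jaw":1,"dx":0.5,"dy":0,"dz":0.8,"turn":0}])

```text
time: 27.25
tool_pos: [0.6914, -0.1284, 0.0949]
tool_rot: [0.001, 0.753, 0.658, -0.0]
contact_force: [-3.7, -2.2, 8.4]
gripper_width: -0.003
grasp_force: 3.8
```

Call:
apply_moves(series=[{"jaw":1,"dx":0.3,"dy":0,"dz":0.6,"turn":0},{"jaw":1,"dx":0.3,"dy":0,"dz":0.6,"turn":0}])

```text
time: 27.42
tool_pos: [0.6915, -0.1284, 0.0949]
tool_rot: [0.001, 0.753, 0.658, -0.0]
contact_force: [-3.9, -2.9, 9.5]
gripper_width: -0.004
grasp_force: 4.7
```

Call:
apply_moves(series=[{"jaw":1,"dx":0.5,"dy":0,"dz":1,"turn":0},{"jaw":1,"dx":0.8,"dy":0,"dz":1.5,"turn":0},{"jaw":1,"dx":0.8,"dy":0,"dz":1.5,"turn":0}])

```text
time: 27.67
tool_pos: [0.6917, -0.1284, 0.0947]
tool_rot: [0.002, 0.753, 0.658, -0.001]
contact_force: [-7.3, -2.7, 13.8]
gripper_width: -0.002
grasp_force: 6.9
```

The arm has stalled after about 7 mm of travel while the force climbs to roughly 16 N, so the button is fully down. I'll back off along the face normal and then go up.

Call:
apply_moves(series=[{"jaw":1,"dx":-1.5,"dy":0,"dz":-3,"turn":0},{"jaw":1,"dx":-3.5,"dy":0,"dz":-6,"turn":0},{"jaw":1,"dx":-6,"dy":0,"dz":-10,"turn":0},{"jaw":1,"dx":-9,"dy":0,"dz":-16,"turn":0},{"jaw":1,"dx":-14,"dy":0,"dz":-25,"turn":0}])

```text
time: 28.08
tool_pos: [0.6883, -0.1398, 0.1146]
tool_rot: [-0.002, 0.753, 0.658, -0.001]
contact_force: [-0.0, 0.7, 0.7]
gripper_width: 0.002
grasp_force: 0.0
```

Call:
apply_moves(series=[{"jaw":1,"dx":-5,"dy":0,"dz":-20,"turn":0},{"jaw":1,"dx":-10,"dy":0,"dz":-45,"turn":0},{"jaw":1,"dx":-20,"dy":0,"dz":-75,"turn":0},{"jaw":1,"dx":-40,"dy":0,"dz":-100,"turn":0},{"jaw":1,"dx":-60,"dy":0,"dz":-110,"turn":0}])

```text
time: 28.5
tool_pos: [0.683, -0.2007, 0.232]
tool_rot: [0.003, 0.752, 0.659, 0.002]
contact_force: [0.4, 0.2, 0.4]
gripper_width: 0.001
grasp_force: 0.0
```

Call:
apply_moves(series=[{"jaw":1,"dx":-25,"dy":10,"dz":-20,"turn":0},{"jaw":1,"dx":-50,"dy":10,"dz":-20,"turn":0},{"jaw":1,"dx":-65,"dy":10,"dz":-20,"turn":0},{"jaw":1,"dx":-65,"dy":10,"dz":-20,"turn":0}])

```text
time: 28.83
tool_pos: [0.6817, -0.2686, 0.2457]
tool_rot: [-0.0, 0.754, 0.657, -0.0]
contact_force: [0.7, 0.4, -0.6]
gripper_width: 0.003
grasp_force: 0.0
```

```bash
python3 - <<'E'
from h import *
s=state();print(s['tool_pos'],s['contact_force'],s['time'])
f,t,w=grab_frame('side'),grab_frame('top'),grab_frame('wrist')
lidfit(t,(.482,-.064));lidfit(f,(.482,-.064))
a=redcap(t,.116,(.6928,-.1205));print('top cap',a[:3])
upfit((.482,-.064),('side',))
for n in('panel','bowl','grater'):
    print(n,[(d['extent'],round(d['conf'],2)) for d in spotter.outline_of(t,n)][:2])
E
```

```text
[ 0.68166382 -0.26863432  0.245717  ] [ 0.66865112  0.42380766 -0.59474156] 28.8333
lid [310 202  20  22 384] rect mm ((478.8580017089844, -66.45000457763672), (52.49338150024414, 58.040401458740234), 88.64692687988281) [[449.0, -92.0], [507.0, -93.0], [508.0, -41.0], [450.0, -40.0]]
lid [313 181  23  16 239] rect mm ((475.052490234375, -51.38290023803711), (68.89204406738281, 62.4028434753418), 83.80074310302734) [[440.0, -82.0], [502.0, -89.0], [510.0, -21.0], [448.0, -14.0]]
top cap (((337.1268615722656, 139.88739013671875), (8.197832107543945, 10.55443286895752), 8.450661659240723), array([334, 135,   8,  11,  68], dtype=int32), array([336.66679406, 139.57855342]))
side off 3 [313.6, 180.8, 338.7, 221.2] 0.66 [[273.5, 249.4, 322.2, 291.5], [397.5, 199.1, 407.9, 225.2], [168.2, 234.4, 211.7, 271.4], [229.1, 238.7, 273.7, 265.6]]
('side',) [ 0.4829 -0.0701 -0.033 ] 61.58039215686275 [845]
('side',) [ 0.4829 -0.0701 -0.033 ] 61.58039215686275 [845]
panel [([303.5, 121.1, 340.4, 158.7], 0.64)]
bowl [([417.4, 147.5, 461.9, 193.8], 0.88)]
grater [([399.8, 214.4, 483.4, 244.5], 0.75)]
```

```bash
python3 -c "
from h import *
print(ticket.job_done())"
```

```text
the job is handed in; nothing more can be done
None
```

The job is handed in: the jar stands upright, lid up, within about 3 mm of the plate's centre; the tare button was then pressed to its stop at about 16 N and released, and the display head, bowl and grater show no shift in the top view.

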